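Put the press tooling away

TASK

Put the press tooling away in the pulled-out tray: seat every die standing on the bench fully down in a square pocket of its own (the pockets stand at odd angles, so a die needs turning under light pressure until it drops in), and press the blue lid onto the rivet tub until lid and black collar are fully down and level. Only then press the red release lever down as far as it goes and push the tray fully home into the green cabinet, without disturbing the jar, the screwdriver or the brass ring.

Things in the scene. Friction and masses are not known exactly. Their poses are not given: they have to be found in the camera images.
- die0: Square press die, steel foot (lower 22 mm) and yellow plastic head, or absent (None) in some starts: 32 x 32 mm, 52 mm tall, 0.2 to 0.4 kg, standing upright on the bench. Origin: centre of its underside; z up its length, x and y square to its flat sides. The lowest 4 mm taper in to 27 mm square. Any die fits any pocket.
- die1: Square press die, steel foot (lower 22 mm) and yellow plastic head, or absent (None) in some starts: 32 x 32 mm, 52 mm tall, 0.2 to 0.4 kg, standing upright on the bench. Origin: centre of its underside; z up its length, x and y square to its flat sides. The lowest 4 mm taper in to 27 mm square. Any die fits any pocket.
- die2: Square press die, steel foot (lower 22 mm) and yellow plastic head, or absent (None) in some starts: 32 x 32 mm, 52 mm tall, 0.2 to 0.4 kg, standing upright on the bench. Origin: centre of its underside; z up its length, x and y square to its flat sides. The lowest 4 mm taper in to 27 mm square. Any die fits any pocket.
- die3: Square press die, steel foot (lower 22 mm) and yellow plastic head, or absent (None) in some starts: 32 x 32 mm, 52 mm tall, 0.2 to 0.4 kg, standing upright on the bench. Origin: centre of its underside; z up its length, x and y square to its flat sides. The lowest 4 mm taper in to 27 mm square. Any die fits any pocket.
- pocket0_mouth (a point): Centre of the mouth of a square pocket in the tray, 34 mm above the bench, z up. Opening 36.5 x 36.5 mm, 20 mm deep, walls 6.5 mm. The pocket itself is turned about z from this frame by its own fixed, unmeasured angle of -45 to 45 degrees (seen from above). Pockets are 70 mm apart. A die enters when turned within 8 degrees of its pocket and centred within 2 mm.
- pocket1_mouth (a point): Centre of the mouth of a square pocket in the tray, 34 mm above the bench, z up. Opening 36.5 x 36.5 mm, 20 mm deep, walls 6.5 mm. The pocket itself is turned about z from this frame by its own fixed, unmeasured angle of -45 to 45 degrees (seen from above). Pockets are 70 mm apart. A die enters when turned within 8 degrees of its pocket and centred within 2 mm.
- pocket2_mouth (a point): Centre of the mouth of a square pocket in the tray, 34 mm above the bench, z up. Opening 36.5 x 36.5 mm, 20 mm deep, walls 6.5 mm. The pocket itself is turned about z from this frame by its own fixed, unmeasured angle of -45 to 45 degrees (seen from above). Pockets are 70 mm apart. A die enters when turned within 8 degrees of its pocket and centred within 2 mm.
- pocket3_mouth (a point): Centre of the mouth of a square pocket in the tray, 34 mm above the bench, z up. Opening 36.5 x 36.5 mm, 20 mm deep, walls 6.5 mm. The pocket itself is turned about z from this frame by its own fixed, unmeasured angle of -45 to 45 degrees (seen from above). Pockets are 70 mm apart. A die enters when turned within 8 degrees of its pocket and centred within 2 mm.
- lid: Round blue lid lying upright on the bench, 36 mm tall in all, 0.07 kg. Origin: centre of its underside; z up. From below: tapered plug 42 to 50 mm across, 6 mm high; flange 80 mm across, 8 mm thick, edges bevelled; bar grip 44 mm long along x, 14 mm thick along y, 14 to 36 mm above the origin.
- tub_rim (a point): Point on the axis of the clear rivet tub fixed in the tray, 50 mm above the bench, z up: where the lid's flange rests when seated. The tub's black sealing collar (96 mm across, flared inside to centre the lid) stands 8 mm high at the start; a lid set in it has its origin 2 mm above this point. Pressing lid and collar with about 8 N brings both down, and they stay: origin 6 mm below this point.
- lever_pad (a point): Middle of the top of the red thumb pad (30 mm along the tray, 28 mm across) of the release lever on the tray's right side, about 46 mm above the bench; it travels with the tray. x points to the cabinet when the lever is up.
- lever (a joint): Release lever angle (rad): 0 up (tray locked out), 0.3 pressed fully down; the pad then is about 15 mm lower. It takes 2 to 3 N at the pad, stays where it is left, and frees the tray beyond about 0.2.
- tray_front (a point): Top edge of the tray's front panel, in the middle of its outer face, 60 mm above the bench. The panel is 300 mm wide and reaches down to 10 mm above the bench. Its x axis points into the cabinet, the way the tray is pushed; about 8 N moves it.
- tray (a joint): How far the tray is pulled out (m): 0.2 fully out, 0 fully home. Until the lever is pressed it can move only 1 to 4 mm. It stays where it is left.
- cabinet: Low green steel cabinet with the tray in its front: 250 mm deep along x, 400 mm wide along y, 100 mm tall, fixed. Origin: centre of its front's lower edge, on the bench; x points into the cabinet. The opening is 84 mm high: seated dies and a seated lid pass under, unseated ones do not. Steel rails run along the bench under the tray's sides.
- jar: Bystander: glass jar with a steel cap, 68 mm across, 110 mm tall; origin under its centre.
- driver: Bystander: screwdriver with an orange handle lying on the bench.
- brass_ring: Bystander: brass ring, 56 mm across, 25 mm tall, lying flat on the bench.
There are look-alikes about, which are no part of the job. Of the things that look like the lid, the smallest one is meant.

How it is judged (in metres and radians):
On the way, in this order (a step that is already met when the one before it is completed fails the run):
1. every die is seated in a pocket and the lid is pressed fully down and level on the tub, the tray still out (((horizontal distance between die0 and pocket0_mouth below 0.007 m and z of die0 in the frame of pocket0_mouth below -0.016 m) or (horizontal distance between die0 and pocket1_mouth below 0.007 m and z of die0 in the frame of pocket1_mouth below -0.016 m) or (horizontal distance between die0 and pocket2_mouth below 0.007 m and z of die0 in the frame of pocket2_mouth below -0.016 m) or (horizontal distance between die0 and pocket3_mouth below 0.007 m and z of die0 in the frame of pocket3_mouth below -0.016 m)) and angle between each of die0, die1, die2, die3's own z axis and vertical below 0.1 rad and ((horizontal distance between die1 and pocket0_mouth below 0.007 m and z of die1 in the frame of pocket0_mouth below -0.016 m) or (horizontal distance between die1 and pocket1_mouth below 0.007 m and z of die1 in the frame of pocket1_mouth below -0.016 m) or (horizontal distance between die1 and pocket2_mouth below 0.007 m and z of die1 in the frame of pocket2_mouth below -0.016 m) or (horizontal distance between die1 and pocket3_mouth below 0.007 m and z of die1 in the frame of pocket3_mouth below -0.016 m)) and ((horizontal distance between die2 and pocket0_mouth below 0.007 m and z of die2 in the frame of pocket0_mouth below -0.016 m) or (horizontal distance between die2 and pocket1_mouth below 0.007 m and z of die2 in the frame of pocket1_mouth below -0.016 m) or (horizontal distance between die2 and pocket2_mouth below 0.007 m and z of die2 in the frame of pocket2_mouth below -0.016 m) or (horizontal distance between die2 and pocket3_mouth below 0.007 m and z of die2 in the frame of pocket3_mouth below -0.016 m)) and ((horizontal distance between die3 and pocket0_mouth below 0.007 m and z of die3 in the frame of pocket0_mouth below -0.016 m) or (horizontal distance between die3 and pocket1_mouth below 0.007 m and z of die3 in the frame of pocket1_mouth below -0.016 m) or (horizontal distance between die3 and pocket2_mouth below 0.007 m and z of die3 in the frame of pocket2_mouth below -0.016 m) or (horizontal distance between die3 and pocket3_mouth below 0.007 m and z of die3 in the frame of pocket3_mouth below -0.016 m)) and horizontal distance between lid and tub_rim below 0.005 m and z of lid in the frame of tub_rim below -0.003 m and angle between lid's own z axis and vertical below 0.05 rad and value of joint tray above 0.18 m), for 0.2 s.
2. the release lever is pressed down, the tray still out (value of joint lever above 0.22 rad and value of joint tray above 0.15 m), for 0.1 s.
At the end, for the whole second after the job is handed in: Every die present is upright in a pocket (within 7 mm of its centre, underside at least 16 mm below its mouth), the lid is level (3 degrees) and pressed fully down on the tub, and the tray is home within 8 mm, all at rest (((horizontal distance between die0 and pocket0_mouth below 0.007 m and z of die0 in the frame of pocket0_mouth below -0.016 m) or (horizontal distance between die0 and pocket1_mouth below 0.007 m and z of die0 in the frame of pocket1_mouth below -0.016 m) or (horizontal distance between die0 and pocket2_mouth below 0.007 m and z of die0 in the frame of pocket2_mouth below -0.016 m) or (horizontal distance between die0 and pocket3_mouth below 0.007 m and z of die0 in the frame of pocket3_mouth below -0.016 m)) and angle between each of die0, die1, die2, die3's own z axis and vertical below 0.1 rad and ((horizontal distance between die1 and pocket0_mouth below 0.007 m and z of die1 in the frame of pocket0_mouth below -0.016 m) or (horizontal distance between die1 and pocket1_mouth below 0.007 m and z of die1 in the frame of pocket1_mouth below -0.016 m) or (horizontal distance between die1 and pocket2_mouth below 0.007 m and z of die1 in the frame of pocket2_mouth below -0.016 m) or (horizontal distance between die1 and pocket3_mouth below 0.007 m and z of die1 in the frame of pocket3_mouth below -0.016 m)) and ((horizontal distance between die2 and pocket0_mouth below 0.007 m and z of die2 in the frame of pocket0_mouth below -0.016 m) or (horizontal distance between die2 and pocket1_mouth below 0.007 m and z of die2 in the frame of pocket1_mouth below -0.016 m) or (horizontal distance between die2 and pocket2_mouth below 0.007 m and z of die2 in the frame of pocket2_mouth below -0.016 m) or (horizontal distance between die2 and pocket3_mouth below 0.007 m and z of die2 in the frame of pocket3_mouth below -0.016 m)) and ((horizontal distance between die3 and pocket0_mouth below 0.007 m and z of die3 in the frame of pocket0_mouth below -0.016 m) or (horizontal distance between die3 and pocket1_mouth below 0.007 m and z of die3 in the frame of pocket1_mouth below -0.016 m) or (horizontal distance between die3 and pocket2_mouth below 0.007 m and z of die3 in the frame of pocket2_mouth below -0.016 m) or (horizontal distance between die3 and pocket3_mouth below 0.007 m and z of die3 in the frame of pocket3_mouth below -0.016 m)) and horizontal distance between lid and tub_rim below 0.005 m and z of lid in the frame of tub_rim below -0.003 m and angle between lid's own z axis and vertical below 0.05 rad and value of joint tray below 0.008 m and linear speed of each of die0, die1, die2, die3 below 0.02 m/s); the robot touches nothing.
It fails at once if the jar is pushed more than 3 cm (distance of jar from where it was at the start of the episode above 0.03 m).
It fails at once if the screwdriver is pushed more than 3 cm (distance of driver from where it was at the start of the episode above 0.03 m).
It fails at once if the brass ring is pushed more than 3 cm (distance of brass_ring from where it was at the start of the episode above 0.03 m).
Of die0, die1, die2, die3 only 3 to 4 are there at a start; the rules pass over those that are not, and their reading is None.
At some moment in a run one of die0, die1, die2, die3 may be knocked a few centimetres aside while the robot is not near it.
Once in a run the grip may slacken for a moment while it holds something.
It also fails if it takes over 210 s, if anything falls off the work surface, if the arm or the gripper's body presses on something with over 40 N, if the wrist force passes 120 N, or if a joint passes its speed limit or range.

ROBOT

A 6-joint arm with a two-finger parallel gripper is mounted at the origin on the work surface. World frame = base frame: x ahead of the robot, y to its left, z up, the work surface at z = 0. Lengths are in mm, angles in rad, forces in N, time in s.
With the tool pointing down it reaches from about 350 to 775 mm from the base axis. Payload 7.3 kg.
Tool frame: the origin (TCP) lies at the very end of the fingers, on their centre line; the grasp point (between the pads) lies 19 mm behind it; x points along the fingers, y is the direction in which the jaws open and shut, and the axes are right-handed (so a half turn about x gives the same grasp; the last joint's range is limited). The gripper opens to 92 mm and grips with 3 to 60 N. Pads are 19 mm wide; open, the fingers measure 130 mm over their backs; the gripper's body (75 mm by 190 mm) begins 47 mm behind the grasp point.
Start: joints at [-1.323, 0.342, 1.524, -0, 1.275, -0.146], TCP at [201.466, -484.826, 226.741] pointing down, gripper open.
Joint ranges: [-2.53, 2.53], [-0.77, 2.02], [0.04, 2.7], [-1, 4.14], [0.28, 2.66], [-3.11, 3.11]. Speed limits (rad/s): [2.57, 2.57, 3.14, 3.14, 3.14, 3.14].

INTERFACE

Orientations are given as [roll, pitch, yaw] about the fixed x, y, z axes, in that order (R = Rz(yaw) Ry(pitch) Rx(roll)).
In Python, from plant import sensors, capture, bot gives the robot as it stands.
- The arm moves only by the shell command python3 -m crank 'ROWS' [OPENING]. ROWS is JSON, a list of rows, each an object of numbers: "dx", "dy", "dz": the shift along the tool's x, y, z in cm; "spin": the turn about the tool's x in rad. A call has 1 to 20 rows; each row is the pose to reach, as a shift and turn from the pose commanded when the call began, along the tool's axes at that moment; what a row does not reach only later rows make up. A row lasts 1/12 s, in which the tool goes at most 41.7 mm and 7.16 degrees, less where a joint would pass 70% of its speed; a pose out of reach is approached as far as the arm can. A call with a gripper value outside its range is refused whole. OPENING is the opening in per cent of the stroke, from 0 (shut) to 100 (fully open), set as the call begins (- or left out, the last holds). The fingers move at their own pace and stop on an object; the grip force is fixed at half the most. Time passes only in rows, so rows that repeat a pose let the fingers close. It gives the time, the measured TCP pose, the force and the opening at its end, in the units of the state.
- sensors.get_obs(): the state, without advancing time (a new reading comes with each control period).
- capture(name): name is "side" or "top" or "wrist"; returns a dict with "frame" (420x560x3 uint8, blue, green, red), "vfov" (degrees; the focal length in pixels is half the picture's height over the tangent of half this angle, whatever the lens; pixels are square), "cx", "cy" (the principal point, pixels), "view" (4x4, takes a point from world to camera coordinates); the wrist camera has in their place "mount" (4x4, takes a point from camera to tool coordinates, whose origin is the TCP and whose axes are the tool frame's). Camera axes: x right, y down, z forward; pixel columns grow to the right and rows downward; lengths in mm; the calibration is good to about 2 mm. A picture is of the moment at which its call begins: read the wrist's pose just before it. There is no depth.
- bot.close_job(): hands the job in, once; it reports no verdict.
The state is a dict: "time": time; "joint_positions": joint angles; "dq": joint speeds; "tau": joint torques, N m; "tool_pos": TCP position; "tcp_rot": TCP orientation; "contact_force": force on the tool from outside, world axes, zero at the start; "moment": the same for the moment, N m; "grip_width": finger opening in mm.
Only numpy, scipy, OpenCV 4.12 (cv2) and the standard library are available. Lean on these libraries where they do the work, as an engineer would, in place of code of your own. Each camera call takes 0.05 s, during which the arm holds its last target.

## Working session

There is one attempt and no reset: what is moved stays moved. The work goes in short steps, Python scripts to look and compute and a shell command to move; the robot and the scene stay as the last step left them, time stands still between calls to the robot, and variables do not carry over. Pictures are saved under pics/ and viewed, and the job is handed in when it is done.

```bash
ls -la; mkdir -p pics
python3 - <<'E'
from plant import sensors,capture
import cv2,numpy as np
print(sensors.get_obs())
for n in ("side","top","wrist"):
    c=capture(n); cv2.imwrite(f"pics/{n}0.png",c["frame"])
    print(n,{k:(np.round(v,3).tolist() if not np.isscalar(v) else v) for k,v in c.items() if k!="frame"})
E
```

```text
total 12
drwxr-xr-x  3 agent agent 4096 Dec  6 22:51 .
drwxr-xr-x 23 root  root  4096 Dec  6 22:51 ..
drwxr-xr-x  2 agent agent 4096 Dec  6 22:51 pics
{'time': 0.0, 'joint_positions': array([-1.32299666e+00,  3.42720945e-01,  1.52501282e+00, -1.66772922e-05,
        1.27537800e+00, -1.46000178e-01]), 'dq': array([ 0.00081149,  0.0017893 , -0.00018558, -0.00102928,  0.00095491,
        0.0026201 ]), 'tau': array([ 2.50297953e-04, -4.31242669e+01, -2.44224358e+01,  7.16382475e-02,
        5.60106570e-02, -1.31319239e-04]), 'tool_pos': array([ 201.35919747, -484.41697266,  226.04734353]), 'tcp_rot': array([-1.70629898,  1.56927714,  1.82909839]), 'contact_force': array([-0.27613319,  0.72156943,  0.03038155]), 'moment': array([-0.02126096, -0.00694664,  0.07113632]), 'grip_width': 91.89642673701657}
side {'vfov': 55.18699462433483, 'cx': 287.96674697998856, 'cy': 214.7222816144235, 'view': [[-0.764, -0.645, 0.01, 427.312], [-0.377, 0.433, -0.819, 269.701], [0.524, -0.629, -0.574, 868.715], [0.0, 0.0, 0.0, 1.0]]}
top {'vfov': 55.63529821125778, 'cx': 289.60728933124614, 'cy': 209.63204411379692, 'view': [[0.151, -0.988, 0.005, -63.301], [-0.968, -0.149, -0.203, 570.102], [0.201, 0.026, -0.979, 1161.858], [0.0, 0.0, 0.0, 1.0]]}
wrist {'vfov': 70.87691416918942, 'cx': 280.37393254732024, 'cy': 204.74343397759702, 'mount': [[-0.0, -0.251, 0.968, -157.653], [1.0, 0.0, 0.001, 0.377], [-0.001, 0.968, 0.251, -67.14], [0.0, 0.0, 0.0, 1.0]]}
```

View pics/top0.png

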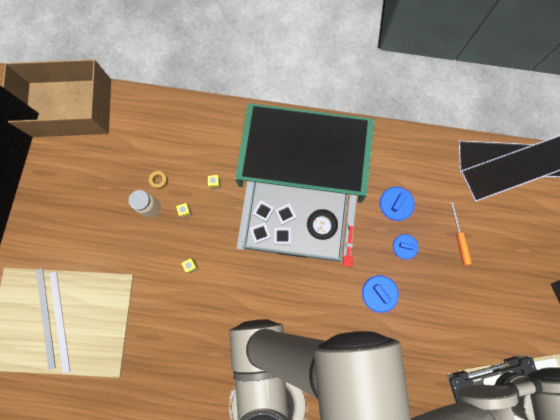

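View pics/side0.png

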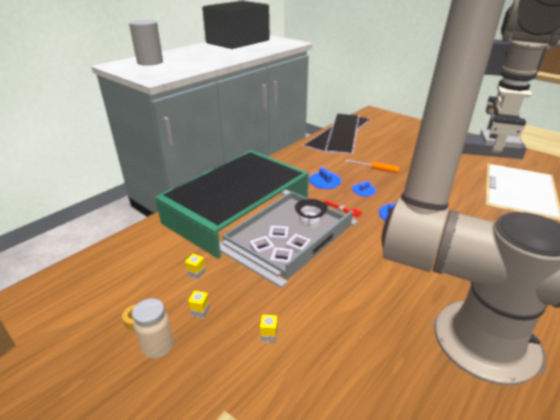

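View pics/wrist0.png

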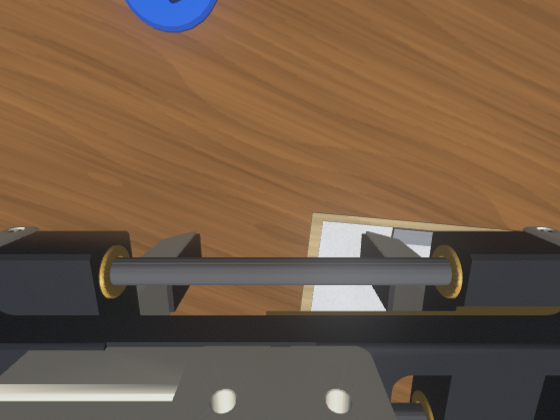

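Top view: yellow dies at (213,181), (183,210), (189,265). There are three blue lid-like discs at (397,203), (405,246) and (381,294); (405,246) is the smallest, so that one is the lid. The jar is at (143,203), the brass ring at (158,180), the driver at (460,240) and the red lever pad at (348,260). Pockets are at about (262,211), (287,214), (261,233) and (283,236), and the tub at (322,224). Next I'll compute coarse positions and look at one close crop.

```bash
cat > h.py <<'E'
from plant import sensors,capture
import cv2,numpy as np
from scipy.spatial.transform import Rotation as Ro
def tool():
    o=sensors.get_obs(); return np.array(o["tool_pos"]),Ro.from_euler("xyz",o["tcp_rot"]).as_matrix(),o
def cam(name,save=None,scale=1):
    p,R,o=tool(); c=capture(name); im=c["frame"]
    f=im.shape[0]/2/np.tan(np.radians(c["vfov"]/2))
    if "view" in c: V=np.array(c["view"])
    else:
        T=np.eye(4);T[:3,:3]=R;T[:3,3]=p; V=np.linalg.inv(T@np.array(c["mount"]))
    if save: cv2.imwrite("pics/"+save+".png",im)
    return dict(im=im,f=f,V=V,cx=c["cx"],cy=c["cy"])
def onz(c,u,v,z):
    R=c["V"][:3,:3];t=c["V"][:3,3];o=-R.T@t
    d=R.T@np.array([(u-c["cx"])/c["f"],(v-c["cy"])/c["f"],1.]); s=(z-o[2])/d[2]; return o+s*d
def proj(c,P):
    q=c["V"][:3,:3]@np.array(P,float)+c["V"][:3,3]; return np.array([c["cx"]+c["f"]*q[0]/q[2],c["cy"]+c["f"]*q[1]/q[2]])
def tri(c1,uv1,c2,uv2):
    A=[];b=[]
    for c,(u,v) in((c1,uv1),(c2,uv2)):
        R=c["V"][:3,:3];o=-R.T@c["V"][:3,3];d=R.T@np.array([(u-c["cx"])/c["f"],(v-c["cy"])/c["f"],1.]);d/=np.linalg.norm(d)
        P=np.eye(3)-np.outer(d,d);A.append(P);b.append(P@o)
    return np.linalg.solve(A[0]+A[1],b[0]+b[1])
def jawyaw(R): # direction of tool y in world, deg
    return np.degrees(np.arctan2(R[1,1],R[0,1]))
def go(x,y,z,yaw=None):
    p,R,o=tool(); d=R.T@(np.array([x,y,z])-p)/10
    s=""
    if yaw is not None:
        # spin +a about tool x(down): jaw yaw decreases
        a=(jawyaw(R)-yaw+90)%180-90; s=f' spin {np.radians(a):.3f} (or {np.radians(a-np.sign(a)*180):.3f}) j6={o["joint_positions"][5]:.2f}'
    print(f"dx {d[0]:.2f} dy {d[1]:.2f} dz {d[2]:.2f}"+s)
E
python3 - <<'E'
from h import *
p,R,o=tool(); print(np.round(R,3),jawyaw(R))
t=cam("top");s=cam("side")
for n,u,v,z in [("d",213,181,52),("d",183,210,52),("d",189,265,52),("lid",405,246,36),("L2",397,203,30),("L3",381,294,30),("tub",322,224,58),("pad",348,260,46),("p",262,211,34),("p",287,214,34),("p",261,233,34),("p",283,236,34),("jar",138,200,110),("ring",158,180,25),("drv",464,250,10),("front",290,258,60),("cabL",238,184,100),("cabR",363,198,100)]:
    P=onz(t,u,v,z);print(n,P.round(),np.hypot(*P[:2]).round(),proj(s,P).round())
cv2.imwrite("pics/c0.png",cv2.resize(t["im"][150:320,130:430],None,fx=2.6,fy=2.6,interpolation=cv2.INTER_CUBIC))
E
```

```text
[[-0.     0.384 -0.923]
 [ 0.001 -0.923 -0.384]
 [-1.    -0.001 -0.   ]] -67.43608603674876
d [628. 275.  52.] 686.0 [195. 259.]
d [523. 348.  52.] 629.0 [200. 296.]
d [361. 296.  52.] 467.0 [269. 319.]
lid [ 519. -343.   36.] 622.0 [364. 183.]
L2 [ 652. -307.   30.] 720.0 [325. 176.]
L3 [ 364. -286.   30.] 464.0 [398. 209.]
tub [544. -80.  58.] 550.0 [310. 209.]
pad [ 449. -174.   46.] 481.0 [355. 211.]
p [561. 109.  34.] 571.0 [261. 244.]
p [563.  31.  34.] 564.0 [280. 230.]
p [492. 101.  34.] 502.0 [283. 253.]
p [493.  32.  34.] 494.0 [299. 241.]
jar [523. 468. 110.] 702.0 [148. 309.]
ring [612. 455.  25.] 762.0 [137. 312.]
drv [ 539. -534.   10.] 758.0 [386. 168.]
front [427.   0.  60.] 427.0 [326. 237.]
cabL [619. 188. 100.] 646.0 [223. 229.]
cabR [ 633. -188.  100.] 660.0 [309. 173.]
```

View pics/c0.png

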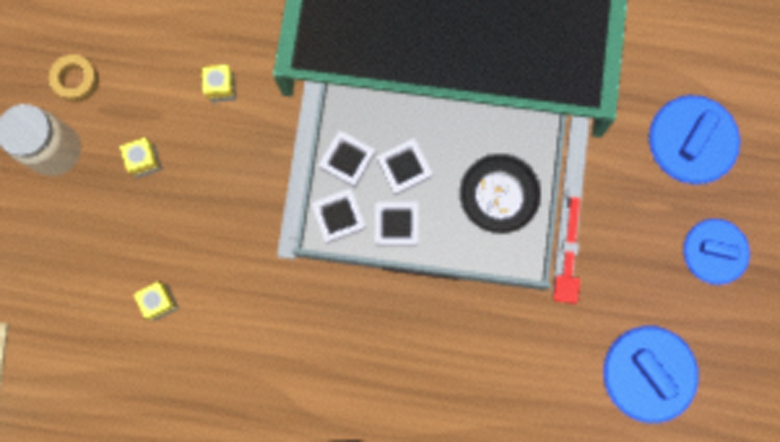

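The crop confirms the picture: three dies left, the small lid in the middle at right. I'll start with the lid and first look at it from above.

Run:
```python
from h import *
go(519,-343,160,None)
```

```text
dx 6.65 dy -0.89 dz -34.76
```

```bash
python3 -m crank '[{"dx":0,"dy":-0.9,"dz":-34.8},{"dx":0,"dy":-0.9,"dz":-34.8},{"dx":0,"dy":-0.9,"dz":-34.8},{"dx":3,"dy":-0.9,"dz":-34.8},{"dx":6.6,"dy":-0.9,"dz":-34.8},{"dx":6.6,"dy":-0.9,"dz":-34.8},{"dx":6.6,"dy":-0.9,"dz":-34.8},{"dx":6.6,"dy":-0.9,"dz":-34.8},{"dx":6.6,"dy":-0.9,"dz":-34.8},{"dx":6.6,"dy":-0.9,"dz":-34.8},{"dx":6.6,"dy":-0.9,"dz":-34.8},{"dx":6.6,"dy":-0.9,"dz":-34.8},{"dx":6.6,"dy":-0.9,"dz":-34.8}]' 100
python3 - <<'E'
from h import *
p,R,o=tool();print(p,jawyaw(R))
c=cam("wrist","w1")
E
```

```text
[ 201.41836504 -484.66805777  226.42427832] -67.43708864951452invalid input at $[0]: expected keys dx, dy, dz, spin
```

View pics/w1.png

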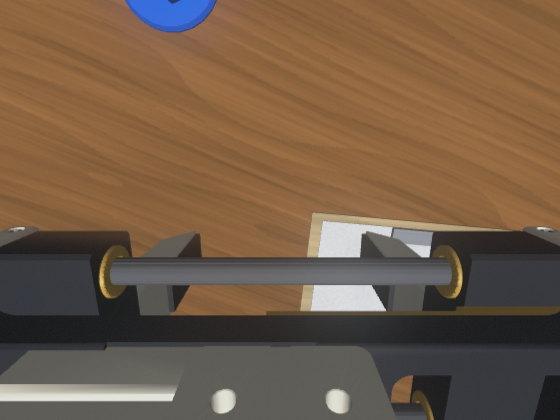

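```bash
python3 -m crank '[{"dx":0,"dy":-0.9,"dz":-34.8,"spin":0},{"dx":0,"dy":-0.9,"dz":-34.8,"spin":0},{"dx":0,"dy":-0.9,"dz":-34.8,"spin":0},{"dx":3,"dy":-0.9,"dz":-34.8,"spin":0},{"dx":6.6,"dy":-0.9,"dz":-34.8,"spin":0},{"dx":6.6,"dy":-0.9,"dz":-34.8,"spin":0},{"dx":6.6,"dy":-0.9,"dz":-34.8,"spin":0},{"dx":6.6,"dy":-0.9,"dz":-34.8,"spin":0},{"dx":6.6,"dy":-0.9,"dz":-34.8,"spin":0},{"dx":6.6,"dy":-0.9,"dz":-34.8,"spin":0},{"dx":6.6,"dy":-0.9,"dz":-34.8,"spin":0},{"dx":6.6,"dy":-0.9,"dz":-34.8,"spin":0},{"dx":6.6,"dy":-0.9,"dz":-34.8,"spin":0},{"dx":6.6,"dy":-0.9,"dz":-34.8,"spin":0}]' 100
python3 - <<'E'
from h import *
p,R,o=tool();print(p,jawyaw(R))
c=cam("wrist","w2")
E
```

```text
time: 1.47
tool_pos: [518.5, -344.1, 161.5]
tcp_rot: [1.804, 1.57, -0.946]
contact_force: [1.4, -0.2, 0.6]
grip_width: 91.9
[ 518.51089059 -344.06717306  161.52223084] -67.53990644577976
```

View pics/w2.png

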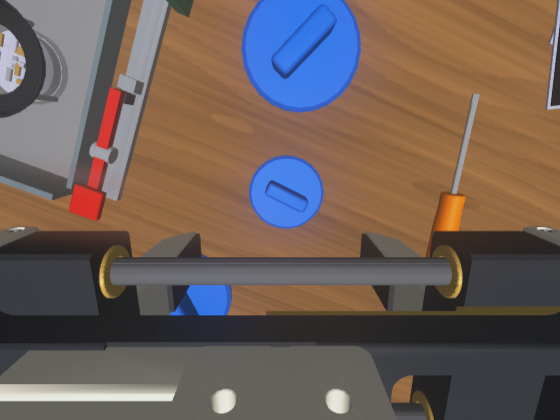

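The wrist picture shows the small lid at (286,191) with its bar running (268,187)-(305,207). The lever pad is at (87,202) and the driver at (450,210).

Run:
```python
from h import *
c=cam("wrist");im=c["im"]
crop=im[140:240,230:340];cv2.imwrite("pics/lid.png",cv2.resize(crop,None,fx=6,fy=6,interpolation=cv2.INTER_NEAREST))
hsv=cv2.cvtColor(im,cv2.COLOR_BGR2HSV)
m=cv2.inRange(hsv,(100,150,60),(130,255,255))
cs,_=cv2.findContours(m,cv2.RETR_EXTERNAL,cv2.CHAIN_APPROX_NONE)
for k in cs:
    if cv2.contourArea(k)>500:
        e=cv2.fitEllipse(k);P=onz(c,*e[0],12);print(e,P.round(1))
```

```text
((203.84373474121094, 300.91552734375), (32.78103256225586, 63.19732666015625), 80.73332977294922) [ 365.2 -311.1   12. ]
((285.82781982421875, 191.64151000976562), (71.03571319580078, 72.49523162841797), 90.25999450683594) [ 522.9 -349.3   12. ]
((300.6543273925781, 51.202449798583984), (116.39071655273438, 120.59027099609375), 76.1097183227539) [ 653.6 -309.7   12. ]
```

View pics/lid.png

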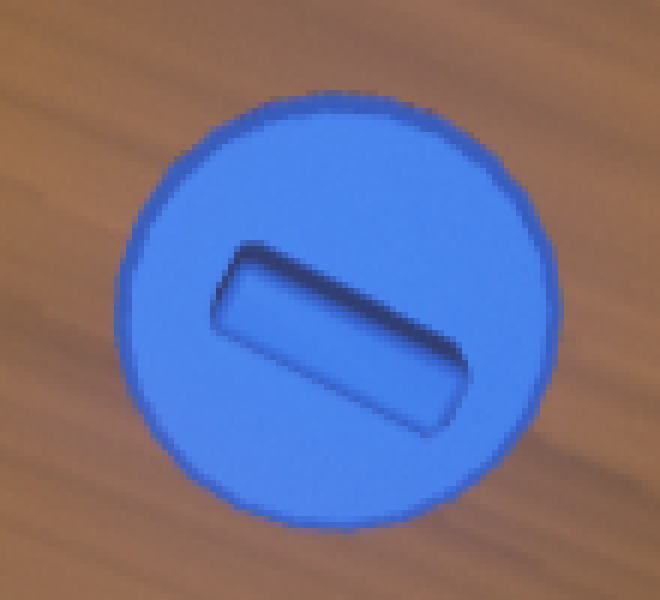

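Run:
```python
from h import *
go(523,-349,80,None)
```

```text
dx 8.15 dy 0.63 dz -0.20
```

```bash
python3 -m crank '[{"dx":4,"dy":0.6,"dz":-0.2,"spin":-0.3},{"dx":7,"dy":0.6,"dz":-0.2,"spin":-1.09},{"dx":7,"dy":0.6,"dz":-0.2,"spin":-1.09},{"dx":7,"dy":0.6,"dz":-0.2,"spin":-1.09},{"dx":7,"dy":0.6,"dz":-0.2,"spin":-1.09},{"dx":7,"dy":0.6,"dz":-0.2,"spin":-1.09},{"dx":7,"dy":0.6,"dz":-0.2,"spin":-1.09},{"dx":7,"dy":0.6,"dz":-0.2,"spin":-1.09},{"dx":7,"dy":0.6,"dz":-0.2,"spin":-1.09},{"dx":7,"dy":0.6,"dz":-0.2,"spin":-1.09},{"dx":7,"dy":0.6,"dz":-0.2,"spin":-1.09},{"dx":7,"dy":0.6,"dz":-0.2,"spin":-1.09},{"dx":7,"dy":0.6,"dz":-0.2,"spin":-1.09}]' 60
python3 - <<'E'
from h import *
p,R,o=tool();print(p,jawyaw(R),o["joint_positions"][5])
c=cam("wrist","w3")
im=c["im"]
hsv=cv2.cvtColor(im,cv2.COLOR_BGR2HSV)
m=cv2.inRange(hsv,(100,120,40),(130,255,255))
cs,_=cv2.findContours(m,cv2.RETR_EXTERNAL,cv2.CHAIN_APPROX_NONE)
for k in cs:
    if cv2.contourArea(k)>500:
        e=cv2.fitEllipse(k);P=onz(c,*e[0],12);print(e,P.round(1))
E
```

```text
time: 2.65
tool_pos: [523.4, -347.9, 90.9]
tcp_rot: [0.819, 1.57, -0.841]
contact_force: [-0.8, -0.4, -0.7]
grip_width: 55.3
[ 523.44699235 -347.93882168   90.88528552] -5.108021879376229 -0.619302557419097
((277.9427795410156, 211.0726318359375), (90.18911743164062, 93.63835144042969), 89.40821838378906) [ 521.7 -347.8   12. ]
((71.17236328125, 148.8219451904297), (131.74514770507812, 155.39280700683594), 132.8057861328125) [ 363.8 -282.6   12. ]
((443.0042724609375, 145.64553833007812), (133.77944946289062, 153.3891143798828), 45.568572998046875) [ 656. -306.   12.]
```

View pics/w3.png

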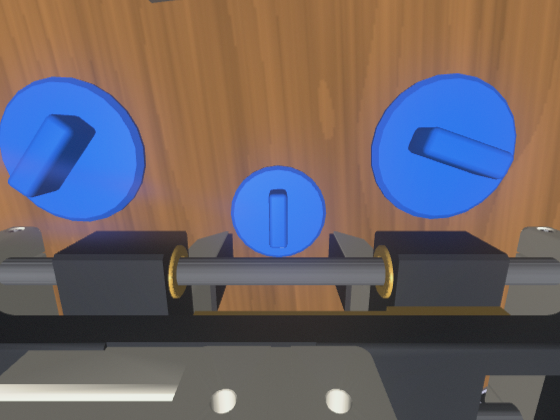

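Lid centred at (278,211), bar vertical and square to the jaws; the two estimates agree to 1.5 mm. Descending to grip it.

Run:
```python
from h import *
go(522,-348,18.5,None)
```

```text
dx 7.23 dy -0.14 dz 0.02
```

```bash
python3 -m crank '[{"dx":2,"dy":-0.14,"dz":0,"spin":0},{"dx":4,"dy":-0.14,"dz":0,"spin":0},{"dx":6,"dy":-0.14,"dz":0,"spin":0},{"dx":7.2,"dy":-0.14,"dz":0,"spin":0},{"dx":7.2,"dy":-0.14,"dz":0,"spin":0},{"dx":7.2,"dy":-0.14,"dz":0,"spin":0}]' 60
python3 -m crank '[{"dx":0,"dy":0,"dz":0,"spin":0},{"dx":0,"dy":0,"dz":0,"spin":0},{"dx":0,"dy":0,"dz":0,"spin":0},{"dx":0,"dy":0,"dz":0,"spin":0},{"dx":0,"dy":0,"dz":0,"spin":0},{"dx":0,"dy":0,"dz":0,"spin":0},{"dx":0,"dy":0,"dz":0,"spin":0},{"dx":0,"dy":0,"dz":0,"spin":0}]' 0
python3 - <<'E'
from h import *
p,R,o=tool();print(p,o["grip_width"])
c=cam("wrist","w4")
E
```

```text
time: 3.2
tool_pos: [522.0, -347.6, 18.5]
tcp_rot: [-2.12, 1.57, 2.505]
contact_force: [0.3, -0.9, 1.0]
grip_width: 54.9
time: 3.87
tool_pos: [522.2, -347.7, 18.9]
tcp_rot: [0.678, 1.571, -0.979]
contact_force: [-1.1, 0.8, 0.3]
grip_width: 14.0
[ 522.19246975 -347.67298742   18.91249651] 13.976383497384957
```

View pics/w4.png

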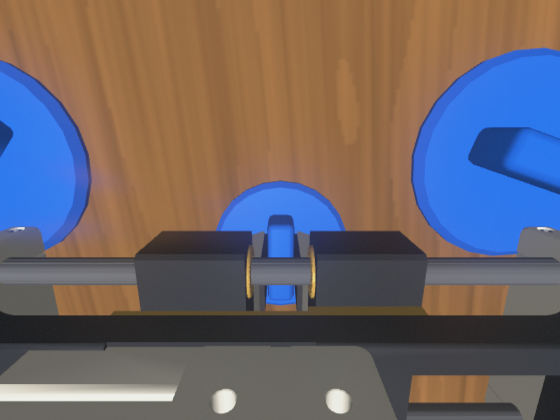

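Run:
```python
from h import *
c=cam("wrist")
a=onz(c,281,215,36);b=onz(c,281,303,36);p,R,o=tool();print(a,b,R.T@((a+b)/2-p),np.linalg.norm(a-b))
im=c["im"];hsv=cv2.cvtColor(im,cv2.COLOR_BGR2HSV)
m=cv2.inRange(hsv,(100,120,40),(130,255,255))
for u in (262,281,298): print(u,np.where(m[150:320,u])[0][[0,-1]]+150)
e=onz(c,281,181.5,11);print(e,R.T@(e-p))
go(544,-165,160)
```

```text
[ 524.81318967 -322.71734871   36.        ] [ 520.57374755 -371.95407655   36.        ] [-17.12805938   0.52437794  -0.37521446] 49.41890566621585
262 [184 230]
281 [181 304]
298 [183 230]
[ 525.93503972 -310.3621759    11.        ] [  7.86761223   0.53798776 -37.49349052]
dx -14.11 dy 0.59 dz -18.39
```

```bash
python3 -m crank '[{"dx":-3,"dy":0,"dz":0,"spin":0},{"dx":-7,"dy":0,"dz":0,"spin":0},{"dx":-11,"dy":0.6,"dz":-3,"spin":0},{"dx":-14,"dy":0.6,"dz":-7,"spin":0},{"dx":-14,"dy":0.6,"dz":-11,"spin":0},{"dx":-14,"dy":0.6,"dz":-15,"spin":0},{"dx":-14,"dy":0.6,"dz":-18.4,"spin":0},{"dx":-14,"dy":0.6,"dz":-18.4,"spin":0},{"dx":-14,"dy":0.6,"dz":-18.4,"spin":0},{"dx":-14,"dy":0.6,"dz":-18.4,"spin":0}]' 0
python3 - <<'E'
from h import *
p,R,o=tool();print(p,jawyaw(R),o["grip_width"])
c=cam("wrist","w5")
E
```

```text
time: 4.8
tool_pos: [544.2, -165.0, 158.7]
tcp_rot: [0.114, 1.57, -1.542]
contact_force: [-0.1, -0.2, -0.1]
grip_width: 13.8
[ 544.20645745 -164.98495809  158.67947537] -4.919152564397698 13.756975699316243
```

View pics/w5.png

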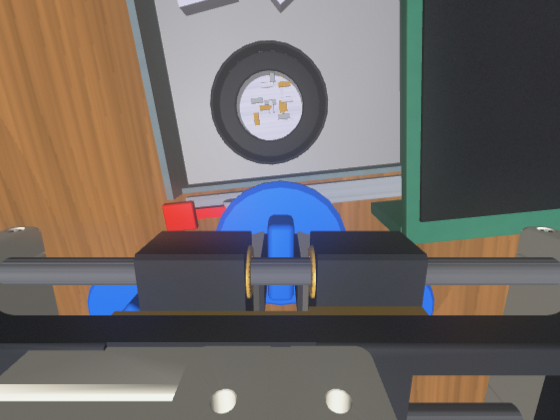

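The tub collar is at (269,103), the lid is held at (281,232), and the lever pad is at (180,215).

Run:
```python
from h import *
c=cam("wrist");im=c["im"]
g=cv2.cvtColor(im,cv2.COLOR_BGR2GRAY)
m=(g<75).astype(np.uint8)*255; m[185:]=0; m[:,:200]=0; m[:,335:]=0
cs,_=cv2.findContours(m,cv2.RETR_CCOMP,cv2.CHAIN_APPROX_NONE)
for k in cs:
    if cv2.contourArea(k)>1000:
        e=cv2.fitEllipse(k);print(e)
        for z in (50,58): print(z,onz(c,*e[0],z).round(1), [ (np.array(e[1])*(c["V"][2]@[*onz(c,*e[0],z),1])/c["f"]).round(1)])
m2=(g[60:150,230:310]>110).astype(np.uint8)
k=max(cv2.findContours(m2,cv2.RETR_EXTERNAL,cv2.CHAIN_APPROX_NONE)[0],key=cv2.contourArea)
e=cv2.fitEllipse(k);print("inner",e[0][0]+230,e[0][1]+60,e[1],onz(c,e[0][0]+230,e[0][1]+60,56))
t=cam("top");g=cv2.cvtColor(t["im"],cv2.COLOR_BGR2GRAY)
cv2.imwrite("pics/t5.png",cv2.resize(t["im"][180:290,220:430],None,fx=3.5,fy=3.5))
```

```text
((268.4884338378906, 101.08749389648438), (111.74046325683594, 118.34492492675781), 174.98831176757812)
50 [541.9 -76.1  50. ] [array([ 95.4, 101.1])]
58 [542.2 -76.8  58. ] [array([92.6, 98. ])]
((268.6053466796875, 102.47994995117188), (100.32113647460938, 105.9490966796875), 172.4671173095703)
50 [541.9 -77.3  50. ] [array([85.8, 90.6])]
58 [542.2 -77.9  58. ] [array([83.2, 87.9])]
inner 269.1191215515137 104.22734832763672 (65.23471069335938, 69.37353515625) [542.41510262 -79.16199283  56.        ]
```

View pics/t5.png

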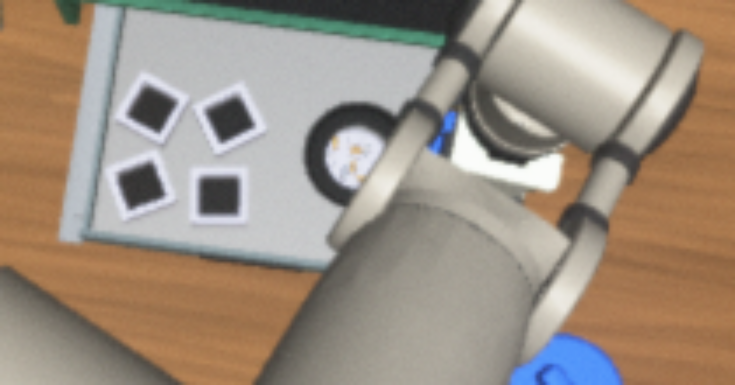

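Run:
```python
from h import *
go(542.2,-77.5,90)
```

```text
dx 6.84 dy -0.96 dz -8.83
```

```bash
python3 -m crank '[{"dx":0,"dy":-0.95,"dz":-4,"spin":0},{"dx":0,"dy":-0.95,"dz":-8.8,"spin":0},{"dx":2,"dy":-0.95,"dz":-8.8,"spin":0},{"dx":4,"dy":-0.95,"dz":-8.8,"spin":0},{"dx":5.5,"dy":-0.95,"dz":-8.8,"spin":0},{"dx":6.8,"dy":-0.95,"dz":-8.8,"spin":0},{"dx":6.8,"dy":-0.95,"dz":-8.8,"spin":0},{"dx":6.8,"dy":-0.95,"dz":-8.8,"spin":0}]' 0
python3 -m crank '[{"dx":0.5,"dy":0,"dz":0,"spin":0},{"dx":1,"dy":0,"dz":0,"spin":0},{"dx":1.3,"dy":0,"dz":0,"spin":0},{"dx":1.6,"dy":0,"dz":0,"spin":0},{"dx":1.9,"dy":0,"dz":0,"spin":0},{"dx":1.9,"dy":0,"dz":0,"spin":0},{"dx":1.9,"dy":0,"dz":0,"spin":0}]' 0
```

```text
time: 5.62
tool_pos: [542.0, -77.4, 90.2]
tcp_rot: [-1.676, 1.569, 2.948]
contact_force: [0.1, -0.5, -0.7]
grip_width: 14.2
time: 6.2
tool_pos: [542.2, -76.3, 71.6]
tcp_rot: [-1.264, 1.571, -2.922]
contact_force: [-0.6, 0.1, -0.7]
grip_width: 13.8
```

Free so far. Now press, in small steps.

```bash
python3 -m crank '[{"dx":0.15,"dy":0,"dz":0,"spin":0},{"dx":0.3,"dy":0,"dz":0,"spin":0},{"dx":0.45,"dy":0,"dz":0,"spin":0},{"dx":0.45,"dy":0,"dz":0,"spin":0}]' 0
python3 -m crank '[{"dx":0.1,"dy":0,"dz":0,"spin":0},{"dx":0.2,"dy":0,"dz":0,"spin":0},{"dx":0.3,"dy":0,"dz":0,"spin":0},{"dx":0.4,"dy":0,"dz":0,"spin":0},{"dx":0.4,"dy":0,"dz":0,"spin":0}]' 0
```

```text
time: 6.53
tool_pos: [542.6, -76.4, 67.8]
tcp_rot: [1.287, 1.57, -0.37]
contact_force: [-0.9, 0.8, 3.4]
grip_width: 13.8
time: 6.95
tool_pos: [542.6, -76.4, 63.8]
tcp_rot: [1.33, 1.57, -0.328]
contact_force: [-0.7, 0.3, 4.7]
grip_width: 14.0
```

```bash
python3 -m crank '[{"dx":0.1,"dy":0,"dz":0,"spin":0},{"dx":0.2,"dy":0,"dz":0,"spin":0},{"dx":0.2,"dy":0,"dz":0,"spin":0}]' 0
python3 -m crank '[{"dx":0.1,"dy":0,"dz":0,"spin":0},{"dx":0.2,"dy":0,"dz":0,"spin":0},{"dx":0.2,"dy":0,"dz":0,"spin":0}]' 0
```

```text
time: 7.2
tool_pos: [542.7, -76.4, 62.8]
tcp_rot: [1.315, 1.569, -0.343]
contact_force: [-3.7, 1.2, 13.4]
grip_width: 13.7
time: 7.45
tool_pos: [543.9, -76.4, 62.7]
tcp_rot: [1.45, 1.566, -0.207]
contact_force: [-5.8, 3.6, 25.5]
grip_width: 13.8
```

It bottomed out at the seated height (force rose to 25 N at TCP 62.7, which puts the lid origin at 43.8). Releasing, backing off and checking.

```bash
python3 -m crank '[{"dx":-0.25,"dy":0,"dz":0,"spin":0},{"dx":-0.3,"dy":0,"dz":0,"spin":0}]' 0
python3 -m crank '[{"dx":0,"dy":0,"dz":0,"spin":0},{"dx":0,"dy":0,"dz":0,"spin":0},{"dx":0,"dy":0,"dz":0,"spin":0},{"dx":0,"dy":0,"dz":0,"spin":0},{"dx":0,"dy":0,"dz":0,"spin":0},{"dx":-2,"dy":0,"dz":0,"spin":0},{"dx":-5,"dy":0,"dz":0,"spin":0},{"dx":-8,"dy":0,"dz":2,"spin":0},{"dx":-10,"dy":0,"dz":5,"spin":0},{"dx":-10,"dy":0,"dz":5,"spin":0},{"dx":-10,"dy":0,"dz":5,"spin":0}]' 60
python3 - <<'E'
from h import *
p,R,o=tool();print(p,jawyaw(R),o["grip_width"])
c=cam("wrist","w6");cam("side","s6")
E
```

```text
time: 7.62
tool_pos: [542.7, -76.4, 63.0]
tcp_rot: [1.321, 1.569, -0.336]
contact_force: [-0.6, -1.2, -1.2]
grip_width: 13.8
time: 8.53
tool_pos: [538.4, -127.5, 163.2]
tcp_rot: [1.279, 1.568, -0.382]
contact_force: [-0.1, 0.3, -0.7]
grip_width: 55.1
[ 538.36084594 -127.45224439  163.18318695] -5.117565465789673 55.097364981192435
```

View pics/w6.png

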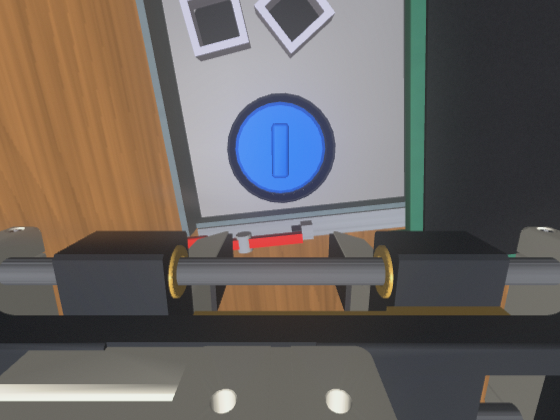

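View pics/s6.png

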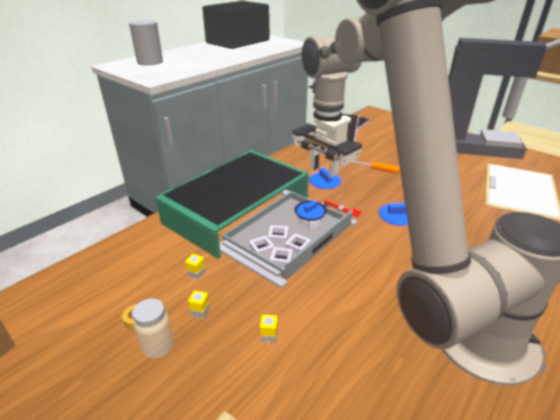

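The lid sits concentric in the collar and level, lid centre (281,148). Next is the pockets, from above.

Run:
```python
from h import *
go(530,35,190,0)
```

```text
dx -2.87 dy -2.13 dz -15.94 spin -0.087 (or 3.054) j6=-0.28
```

```bash
python3 -m crank '[{"dx":-2.8,"dy":-2.1,"dz":-4,"spin":-0.08},{"dx":-2.8,"dy":-2.1,"dz":-8,"spin":-0.08},{"dx":-2.8,"dy":-2.1,"dz":-12,"spin":-0.08},{"dx":-2.8,"dy":-2.1,"dz":-16,"spin":-0.08},{"dx":-2.8,"dy":-2.1,"dz":-16,"spin":-0.08},{"dx":-2.8,"dy":-2.1,"dz":-16,"spin":-0.08},{"dx":-2.8,"dy":-2.1,"dz":-16,"spin":-0.08}]' 60
python3 - <<'E'
from h import *
p,R,o=tool();print(p,jawyaw(R),o["grip_width"])
c=cam("wrist","w7")
im=c["im"];g=cv2.cvtColor(im,cv2.COLOR_BGR2GRAY)
m=(g<90).astype(np.uint8)*255
m=cv2.inRange(g,0,95)
cs,_=cv2.findContours(m,cv2.RETR_EXTERNAL,cv2.CHAIN_APPROX_NONE)
for k in cs:
    a=cv2.contourArea(k)
    if 600<a<4000:
        M=cv2.moments(k);r=cv2.minAreaRect(k);print(a,r)
E
```

```text
time: 9.22
tool_pos: [530.2, 35.6, 189.1]
tcp_rot: [-1.414, 1.569, -2.989]
contact_force: [-0.5, -0.2, 0.7]
grip_width: 55.2
[530.24590684  35.64938141 189.09172901] -0.272649267569922 55.208815191929865
769.5 ((249.27029418945312, 190.12161254882812), (28.27662467956543, 29.756216049194336), 80.53767395019531)
815.0 ((312.3783874511719, 188.72972106933594), (27.434446334838867, 31.85185432434082), 54.46232223510742)
1034.0 ((246.30882263183594, 125.01470947265625), (34.64271545410156, 32.07023620605469), 59.036251068115234)
1056.0 ((312.0000305175781, 123.5), (32.68238067626953, 34.72502899169922), 21.801406860351562)
```

View pics/w7.png

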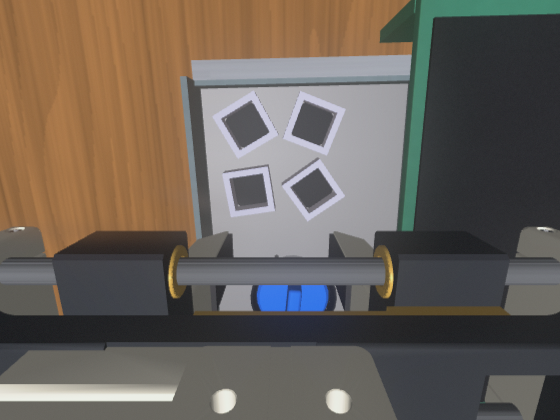

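Run:
```python
from h import *
c=cam("wrist");im=c["im"];g=cv2.cvtColor(im,cv2.COLOR_BGR2GRAY)
print(g[125,210:285:3], g[220:240:4,250])
cv2.imwrite("pics/pk.png",cv2.resize(im[80:230,200:360],None,fx=4.5,fy=4.0,interpolation=cv2.INTER_NEAREST))
for th in (160,175,190):
    m=cv2.inRange(g,th,255);m[235:]=0;m[:,:195]=0;m[:,400:]=0;m[:85]=0
    cs,h=cv2.findContours(m,cv2.RETR_CCOMP,cv2.CHAIN_APPROX_NONE)
    for i,k in enumerate(cs):
        if cv2.contourArea(k)>500:
            w=np.array([onz(c,u,v,34)[:2] for u,v in k[:,0].astype(float)],np.float32)
            r=cv2.minAreaRect(w);print(th,"outer" if h[0][i][3]<0 else "inner",np.round(r[0],1),np.round(r[1],1),round(r[2]%90,1))
```

```text
[182 183 183 203 203 137  91  86  86  87  87  87  87  87  86  87  88  87
  87 205 203 154 180 179 180] [172 171 170 169 168]
160 outer [551.1  64.1] [197.2 157.2] 1.0
160 inner [495.7  35.8] [38.9 38.9] 8.4
160 inner [565.4  36.9] [38.2 38.8] 35.3
160 inner [494.3 105.4] [38.2 38.1] 29.5
160 inner [564.1 106.8] [38.6 38.2] 69.3
175 outer [525.6  71.7] [146.3 139.4] 1.0
175 inner [495.6  35.7] [39.1 39.1] 8.4
175 inner [565.4  36.9] [38.3 38.8] 35.5
175 inner [564.  106.9] [38.6 38.7] 69.2
175 inner [494.4 105.7] [38.7 38.6] 29.6
190 outer [495.4  35.4] [49.1 48.9] 8.5
190 inner [495.6  35.4] [39.5 40.1] 8.3
190 outer [565.4  36.9] [49.3 48.8] 35.4
190 inner [565.4  36.8] [39.3 39.2] 35.3
190 outer [564.2 106.9] [49.7 49.4] 69.6
190 inner [564.1 106.7] [39.5 39. ] 69.2
190 outer [494.4 105.7] [50. 50.] 29.6
190 inner [494.2 105.4] [39.2 39. ] 29.8
```

View pics/pk.png

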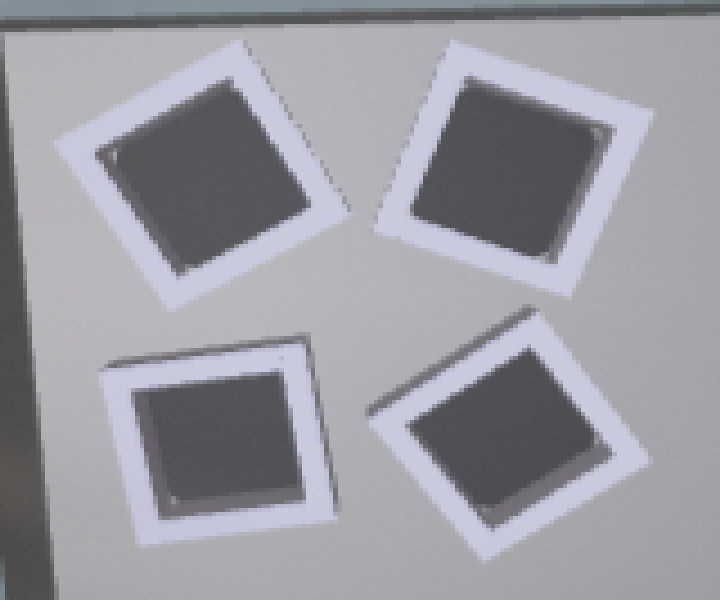

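Pockets found: sizes 49×49 mm outer, spacing 70.0 mm, angles 8.4°, 35.4°, 69.4° and 29.7°. I'll use A(495.5,35.5,8.4°), B(494.3,105.5,29.7°) and C(564.1,106.8,69.4°). Now the dies.

Run:
```python
from h import *
go(590,275,180,0)
```

```text
dx 0.93 dy 5.76 dz -24.13 spin -0.008 (or 3.134) j6=-0.07
```

```bash
python3 -m crank '[{"dx":0,"dy":1,"dz":-4,"spin":0},{"dx":0,"dy":2,"dz":-8,"spin":0},{"dx":0,"dy":3,"dz":-12,"spin":0},{"dx":0,"dy":5,"dz":-18,"spin":0},{"dx":0,"dy":5.8,"dz":-24,"spin":0},{"dx":0.5,"dy":5.8,"dz":-24,"spin":0},{"dx":0.9,"dy":5.8,"dz":-24,"spin":0},{"dx":0.9,"dy":5.8,"dz":-24,"spin":0},{"dx":0.9,"dy":5.8,"dz":-24,"spin":0},{"dx":0.9,"dy":5.8,"dz":-24,"spin":0}]' 60
cat >> h.py <<'E'
def dies(c):
    hsv=cv2.cvtColor(c["im"],cv2.COLOR_BGR2HSV)
    m=cv2.inRange(hsv,(22,120,90),(38,255,255))
    out=[]
    for k in cv2.findContours(m,cv2.RETR_EXTERNAL,cv2.CHAIN_APPROX_NONE)[0]:
        if cv2.contourArea(k)>150:
            w=np.array([onz(c,u,v,52)[:2] for u,v in k[:,0].astype(float)],np.float32)
            r=cv2.minAreaRect(w);print("die px",k[:,0].mean(0).round(),"xy",np.round(r[0],1),"size",np.round(r[1],1),"ang",round(r[2]%90,1))
            out.append(k)
    return out
E
python3 - <<'E'
from h import *
p,R,o=tool();print(p,jawyaw(R),o["grip_width"])
c=cam("wrist","w8");dies(c)
E
```

```text
time: 10.15
tool_pos: [591.0, 272.6, 181.2]
tcp_rot: [-0.445, 1.57, -2.025]
contact_force: [-0.6, -1.2, 0.4]
grip_width: 55.0
[591.00557622 272.59760758 181.24201863] -0.5400763812027766 54.989924127671
die px [320. 190.] xy [630.5 279.1] size [32.3 36.7] ang 14.8
die px [ 55. 170.] xy [370.9 301.3] size [49.  39.1] ang 35.8
die px [212. 116.] xy [528.3 351.4] size [35.1 34.3] ang 27.7
```

View pics/w8.png

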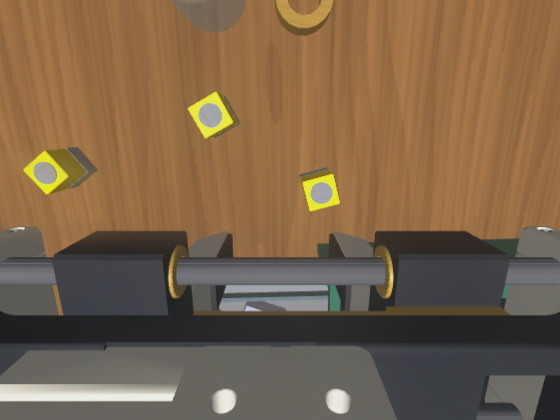

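```bash
sed -i 's/(22,120,90),(38,255,255)/(22,120,225),(38,255,255)/' h.py
python3 - <<'E'
from h import *
c=cam("wrist");k=dies(c)
hsv=cv2.cvtColor(c["im"],cv2.COLOR_BGR2HSV);print(hsv[175:210:4,320].tolist(),hsv[170,30:90:6].tolist())
go(630.5,277.5,95,14.8)
E
```

```text
die px [321. 192.] xy [631.2 277. ] size [30.4 30.1] ang 14.8
die px [ 44. 179.] xy [360.9 298.4] size [27.9 29.8] ang 37.4
die px [210. 115.] xy [526.4 351.7] size [30.4 30.4] ang 27.8
[[24, 189, 128], [30, 203, 234], [114, 8, 165], [110, 9, 169], [111, 10, 171], [120, 9, 170], [120, 8, 168], [33, 45, 182], [30, 208, 234]] [[30, 209, 227], [17, 11, 164], [8, 12, 165], [17, 14, 166], [18, 20, 162], [30, 199, 223], [23, 165, 130], [23, 168, 129], [23, 171, 128], [22, 166, 126]]
dx 8.68 dy 3.93 dz -0.50 spin -0.268 (or 2.874) j6=0.32
```

Dies in the wrist view: (321,192), (210,115) and (44,179), top size about 30 mm (edge pixels lost). Taking the first.

```bash
python3 -m crank '[{"dx":2,"dy":3.9,"dz":-0.5,"spin":-0.268},{"dx":5,"dy":3.95,"dz":-0.5,"spin":-0.268},{"dx":8,"dy":3.95,"dz":-0.5,"spin":-0.268},{"dx":8.6,"dy":3.95,"dz":-0.5,"spin":-0.268},{"dx":8.6,"dy":3.95,"dz":-0.5,"spin":-0.268},{"dx":8.6,"dy":3.95,"dz":-0.5,"spin":-0.268}]' 60
python3 - <<'E'
from h import *
c=cam("wrist","w9");k=dies(c)
go(631,277,24,14.8)
E
```

```text
time: 10.75
tool_pos: [630.7, 279.0, 96.7]
tcp_rot: [1.542, 1.569, 0.231]
contact_force: [-0.3, -0.2, -0.2]
grip_width: 55.0
die px [280. 226.] xy [631.1 277.5] size [30.4 29.6] ang 14.9
die px [151.  78.] xy [526.5 351.8] size [30.4 30.7] ang 27.9
dx 7.38 dy -0.11 dz 0.22 spin 0.001 (or -3.140) j6=0.05
```

View pics/w9.png

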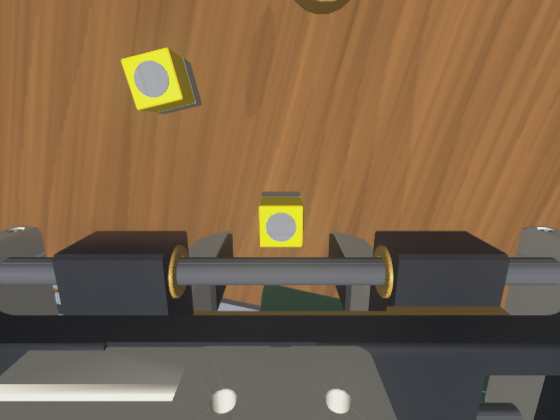

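The die at (280,226) is square to the jaws and centred. Down and grip.

```bash
python3 -m crank '[{"dx":2,"dy":0,"dz":0.16,"spin":0},{"dx":4,"dy":0,"dz":0.16,"spin":0},{"dx":6,"dy":0,"dz":0.16,"spin":0},{"dx":7.3,"dy":0,"dz":0.16,"spin":0},{"dx":7.3,"dy":0,"dz":0.16,"spin":0},{"dx":7.3,"dy":0,"dz":0.16,"spin":0}]' 60
python3 -m crank '[{"dx":0,"dy":0,"dz":0,"spin":0},{"dx":0,"dy":0,"dz":0,"spin":0},{"dx":0,"dy":0,"dz":0,"spin":0},{"dx":0,"dy":0,"dz":0,"spin":0},{"dx":0,"dy":0,"dz":0,"spin":0}]' 0
python3 - <<'E'
from h import *
p,R,o=tool();print(p,jawyaw(R),o["grip_width"])
go(564.1,106.8,120,69.4)
E
```

```text
time: 11.3
tool_pos: [631.0, 278.0, 23.4]
tcp_rot: [1.541, 1.57, 0.231]
contact_force: [-0.0, 0.3, 0.7]
grip_width: 55.0
time: 11.72
tool_pos: [631.0, 278.0, 23.1]
tcp_rot: [1.573, 1.569, 0.263]
contact_force: [-0.1, 0.2, 3.2]
grip_width: 31.8
[631.04256586 277.99100809  23.11794089] 14.954803156097341 31.788946496333917
dx -9.70 dy -10.87 dz 14.81 spin -0.950 (or 2.191) j6=0.04
```

```bash
python3 -m crank '[{"dx":-3,"dy":0,"dz":0,"spin":0},{"dx":-7,"dy":0,"dz":0,"spin":0},{"dx":-11,"dy":-2,"dz":2,"spin":0},{"dx":-12.7,"dy":-5,"dz":5,"spin":-0.1},{"dx":-12.7,"dy":-8,"dz":8,"spin":-0.3},{"dx":-12.7,"dy":-10.9,"dz":11,"spin":-0.5},{"dx":-12.7,"dy":-10.9,"dz":14.8,"spin":-0.7},{"dx":-12.7,"dy":-10.9,"dz":14.8,"spin":-0.95},{"dx":-12.7,"dy":-10.9,"dz":14.8,"spin":-0.95},{"dx":-12.7,"dy":-10.9,"dz":14.8,"spin":-0.95},{"dx":-12.7,"dy":-10.9,"dz":14.8,"spin":-0.95},{"dx":-12.7,"dy":-10.9,"dz":14.8,"spin":-0.95}]' 0
python3 - <<'E'
from h import *
p,R,o=tool();print(p,jawyaw(R),o["grip_width"])
c=cam("wrist","w10")
E
```

```text
time: 12.72
tool_pos: [563.1, 106.4, 148.9]
tcp_rot: [-2.602, 1.57, -2.959]
contact_force: [-0.2, 0.6, -2.6]
grip_width: 31.7
[563.09011697 106.41436227 148.94383981] 69.57865835652701 31.71489281877874
```

View pics/w10.png

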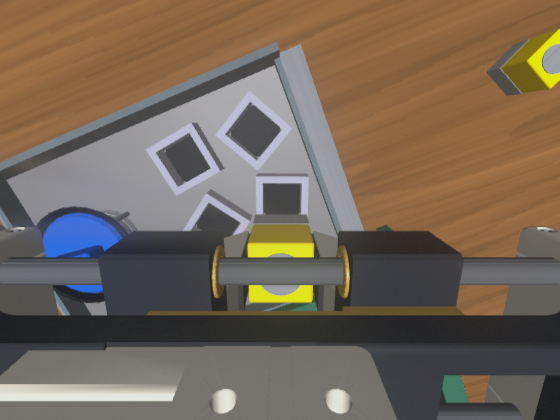

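```bash
cat >> h.py <<'E'
def held(c,h=29):
    # top face of the held die in tool coords (y,z)
    p,R,o=tool()
    hsv=cv2.cvtColor(c["im"],cv2.COLOR_BGR2HSV);m=cv2.inRange(hsv,(22,120,200),(38,255,255));m[:, :235]=0;m[:,325:]=0;m[:215]=0
    vs,us=np.where(m>0)
    for u,v in((us.min(),vs.mean()),(us.max()+1,vs.mean()),(us.mean(),vs.min()),(us.mean(),vs.max()+1)):
        print("edge",round(u),round(v),(R.T@(onz(c,u,v,p[2]+h)-p)).round(1))
E
python3 - <<'E'
from h import *
c=cam("wrist");held(c)
cv2.imwrite("pics/hd.png",cv2.resize(c["im"][170:310,220:340],None,fx=4,fy=4))
E
```

```text
edge 248 271 [-29.  -15.9  -1. ]
edge 314 271 [-29.   15.7  -1. ]
edge 280 243 [-29.   -0.4 -15.2]
edge 280 302 [-29.   -0.3  15.9]
```

View pics/hd.png

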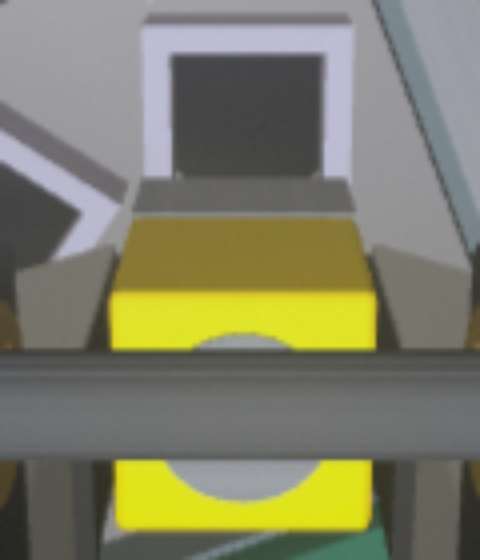

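The held die is centred in the jaws (within 0.4 mm) and its pocket lies square below. Lowering.

Run:
```python
from h import *
go(564.1,106.8,64,69.4)
```

```text
dx 8.50 dy 0.05 dz 0.08 spin -0.004 (or 3.138) j6=-1.15
```

```bash
python3 -m crank '[{"dx":3,"dy":0.05,"dz":0.08,"spin":0},{"dx":6,"dy":0.05,"dz":0.08,"spin":0},{"dx":7.5,"dy":0.05,"dz":0.08,"spin":0},{"dx":8.5,"dy":0.05,"dz":0.08,"spin":0},{"dx":8.5,"dy":0.05,"dz":0.08,"spin":0},{"dx":8.5,"dy":0.05,"dz":0.08,"spin":0}]' 0
python3 - <<'E'
from h import *
for i in range(3): go(564.1,106.8,38,69.4);cam("wrist")
E
```

```text
time: 13.32
tool_pos: [564.6, 107.0, 64.4]
tcp_rot: [-0.964, 1.571, -1.325]
contact_force: [0.4, -0.3, -1.4]
grip_width: 31.8
dx 2.64 dy -0.03 dz -0.04 spin -0.001 (or 3.140) j6=-1.16
dx 2.72 dy -0.06 dz -0.10 spin -0.001 (or 3.140) j6=-1.16
dx 2.76 dy -0.07 dz -0.12 spin -0.001 (or 3.141) j6=-1.16
```

```bash
python3 -m crank '[{"dx":0.4,"dy":-0.05,"dz":-0.1,"spin":0},{"dx":0.8,"dy":-0.05,"dz":-0.1,"spin":0},{"dx":1.2,"dy":-0.05,"dz":-0.1,"spin":0},{"dx":1.5,"dy":-0.05,"dz":-0.1,"spin":0},{"dx":1.5,"dy":-0.05,"dz":-0.1,"spin":0}]' 0
```

```text
time: 13.88
tool_pos: [562.7, 106.7, 48.3]
tcp_rot: [-2.654, 1.569, -3.014]
contact_force: [-0.7, 0.3, -2.3]
grip_width: 31.8
```

```bash
python3 -m crank '[{"dx":0.4,"dy":0,"dz":0,"spin":0},{"dx":0.7,"dy":0,"dz":0,"spin":0},{"dx":1.0,"dy":0,"dz":0,"spin":0},{"dx":1.15,"dy":0,"dz":0,"spin":0},{"dx":1.15,"dy":0,"dz":0,"spin":0}]' 0
```

```text
time: 14.3
tool_pos: [563.1, 106.8, 37.4]
tcp_rot: [-2.559, 1.57, -2.919]
contact_force: [0.0, 0.3, -2.5]
grip_width: 31.7
```

Die bottom is at about 14 mm, so it is seated. Release and move to the second die.

```bash
python3 -m crank '[{"dx":0,"dy":0,"dz":0,"spin":0},{"dx":0,"dy":0,"dz":0,"spin":0},{"dx":0,"dy":0,"dz":0,"spin":0},{"dx":-3,"dy":0,"dz":0,"spin":0},{"dx":-7,"dy":0,"dz":0,"spin":0},{"dx":-11,"dy":0,"dz":0,"spin":0},{"dx":-12,"dy":0,"dz":0,"spin":0},{"dx":-12,"dy":0,"dz":0,"spin":0}]' 45
python3 - <<'E'
from h import *
p,R,o=tool();print(p,jawyaw(R),o["grip_width"])
c=cam("wrist","w11");dies(c)
go(526.5,351.8,130,27.8)
E
```

```text
time: 14.97
tool_pos: [565.5, 106.9, 162.1]
tcp_rot: [0.403, 1.562, 0.043]
contact_force: [0.8, 0.3, 0.3]
grip_width: 41.3
[565.54994585 106.92283094 162.08193655] 69.38937901107231 41.30185854108225
die px [279. 203.] xy [567.2 104.5] size [31.1 30. ] ang 69.4
die px [539.  57.] xy [525.9 351.3] size [29.5 29.8] ang 27.7
dx 2.93 dy 21.60 dz -12.15 spin 0.726 (or -2.416) j6=-1.16
```

View pics/w11.png

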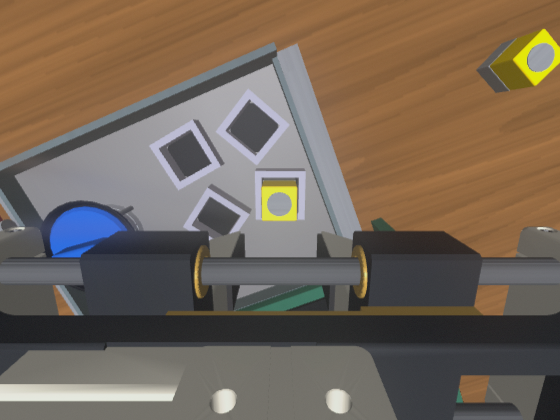

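The first die is in pocket C at (279,203), square and low. On to the second die at (539,57).

```bash
python3 -m crank '[{"dx":0,"dy":4,"dz":-2,"spin":0.1},{"dx":0,"dy":7,"dz":-4,"spin":0.2},{"dx":0,"dy":11,"dz":-6,"spin":0.3},{"dx":0,"dy":15,"dz":-8,"spin":0.45},{"dx":1,"dy":19,"dz":-10,"spin":0.6},{"dx":3,"dy":21.6,"dz":-12.15,"spin":0.726},{"dx":5,"dy":21.6,"dz":-12.15,"spin":0.726},{"dx":6,"dy":21.6,"dz":-12.15,"spin":0.726},{"dx":6,"dy":21.6,"dz":-12.15,"spin":0.726},{"dx":6,"dy":21.6,"dz":-12.15,"spin":0.726},{"dx":6,"dy":21.6,"dz":-12.15,"spin":0.726}]' 60
python3 - <<'E'
from h import *
p,R,o=tool();print(p,jawyaw(R),o["grip_width"])
c=cam("wrist","w12");dies(c)
go(526.3,351.7,24,27.8)
E
```

```text
time: 15.93
tool_pos: [526.6, 350.5, 98.4]
tcp_rot: [1.099, 1.57, 0.013]
contact_force: [-0.6, -0.4, 0.1]
grip_width: 55.1
[526.61903229 350.49746303  98.35178028] 27.76493140118228 55.050359089220265
die px [280. 220.] xy [525.9 352.1] size [30.2 29.6] ang 27.8
die px [ 36. 186.] xy [361.9 298.9] size [30.  29.1] ang 35.8
dx 7.48 dy -0.01 dz -0.12 spin -0.001 (or 3.140) j6=-0.02
```

View pics/w12.png

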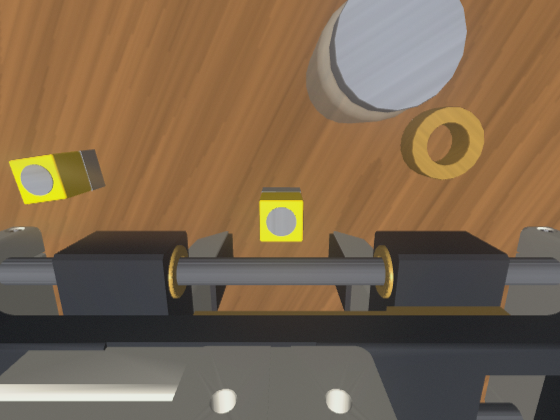

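Die at (280,220) between the jaws; jar (395,55) and ring (443,143) are clear. Down and grip.

```bash
python3 -m crank '[{"dx":2,"dy":0,"dz":-0.12,"spin":0},{"dx":4,"dy":0,"dz":-0.12,"spin":0},{"dx":6,"dy":0,"dz":-0.12,"spin":0},{"dx":7.45,"dy":0,"dz":-0.12,"spin":0},{"dx":7.45,"dy":0,"dz":-0.12,"spin":0},{"dx":7.45,"dy":0,"dz":-0.12,"spin":0}]' 60
python3 -m crank '[{"dx":0,"dy":0,"dz":0,"spin":0},{"dx":0,"dy":0,"dz":0,"spin":0},{"dx":0,"dy":0,"dz":0,"spin":0},{"dx":0,"dy":0,"dz":0,"spin":0},{"dx":0,"dy":0,"dz":0,"spin":0}]' 0
python3 - <<'E'
from h import *
p,R,o=tool();print(p,jawyaw(R),o["grip_width"])
go(494.3,105.5,150,29.7)
E
```

```text
time: 16.48
tool_pos: [525.7, 352.0, 23.9]
tcp_rot: [1.188, 1.57, 0.102]
contact_force: [0.1, 0.4, 0.4]
grip_width: 54.9
time: 16.9
tool_pos: [525.5, 353.0, 24.1]
tcp_rot: [1.441, 1.569, 0.355]
contact_force: [1.1, 0.8, 4.9]
grip_width: 31.9
[525.50831933 352.97963824  24.12661937] 27.79426393870312 31.913569863632542
dx -12.61 dy -14.28 dz 20.44 spin -0.033 (or 3.108) j6=-0.01
```

```bash
python3 -m crank '[{"dx":-3,"dy":0,"dz":0,"spin":0},{"dx":-7,"dy":0,"dz":0,"spin":0},{"dx":-10,"dy":-2,"dz":3,"spin":0},{"dx":-10,"dy":-5,"dz":6,"spin":-0.03},{"dx":-10,"dy":-7,"dz":9,"spin":-0.03},{"dx":-10,"dy":-9,"dz":12,"spin":-0.03},{"dx":-10,"dy":-11,"dz":15.5,"spin":-0.03},{"dx":-10,"dy":-14.2,"dz":20.4,"spin":-0.03},{"dx":-10,"dy":-14.2,"dz":20.4,"spin":-0.03},{"dx":-10,"dy":-14.2,"dz":20.4,"spin":-0.03},{"dx":-10,"dy":-14.2,"dz":20.4,"spin":-0.03},{"dx":-10,"dy":-14.2,"dz":20.4,"spin":-0.03}]' 0
python3 - <<'E'
from h import *
p,R,o=tool();print(p,jawyaw(R),o["grip_width"])
c=cam("wrist","w13");held(c,28)
go(494.3,105.5,66,29.7)
E
```

```text
time: 17.9
tool_pos: [494.5, 106.6, 123.1]
tcp_rot: [3.139, 1.57, 2.083]
contact_force: [0.2, 0.1, -3.6]
grip_width: 32.0
[494.46037194 106.5691502  123.11174583] 29.498883986093176 32.016030340279464
edge 248 270 [-28.  -15.9  -0.1]
edge 314 270 [-28.   15.9  -0.1]
edge 280 243 [-28.   -0.3 -14.2]
edge 280 302 [-28.   -0.4  17.1]
dx 5.71 dy -0.09 dz 0.12 spin -0.003 (or 3.139) j6=-0.45
```

View pics/w13.png

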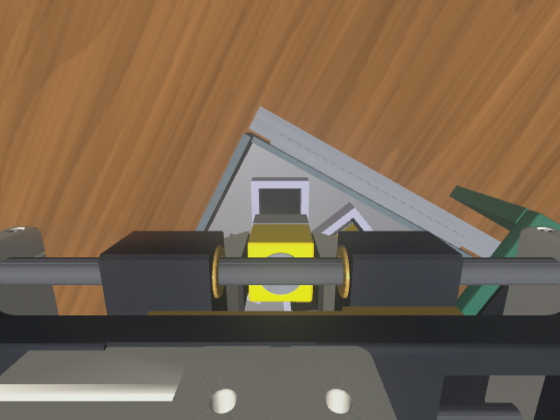

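Die held 1.2 mm off along the tool's z; I'll compensate. The pocket at (280,200) is square below it.

```bash
python3 -m crank '[{"dx":2,"dy":-0.09,"dz":0,"spin":0},{"dx":4,"dy":-0.09,"dz":0,"spin":0},{"dx":5.7,"dy":-0.09,"dz":0,"spin":0},{"dx":5.7,"dy":-0.09,"dz":0,"spin":0},{"dx":6.2,"dy":-0.09,"dz":0,"spin":0},{"dx":6.6,"dy":-0.09,"dz":0,"spin":0},{"dx":7,"dy":-0.09,"dz":0,"spin":0},{"dx":7.3,"dy":-0.09,"dz":0,"spin":0},{"dx":7.3,"dy":-0.09,"dz":0,"spin":0}]' 0
```

```text
time: 18.7
tool_pos: [493.7, 105.7, 50.1]
tcp_rot: [-1.277, 1.571, -2.333]
contact_force: [1.0, 0.7, -3.8]
grip_width: 31.8
```

```bash
python3 -m crank '[{"dx":0.4,"dy":0,"dz":0,"spin":0},{"dx":0.8,"dy":0,"dz":0,"spin":0},{"dx":1.1,"dy":0,"dz":0,"spin":0},{"dx":1.2,"dy":0,"dz":0,"spin":0},{"dx":1.2,"dy":0,"dz":0,"spin":0}]' 0
```

```text
time: 19.12
tool_pos: [493.7, 105.6, 38.2]
tcp_rot: [-1.139, 1.571, -2.195]
contact_force: [-1.1, 0.3, -3.9]
grip_width: 31.8
```

```bash
python3 -m crank '[{"dx":0,"dy":0,"dz":0,"spin":0},{"dx":0,"dy":0,"dz":0,"spin":0},{"dx":0,"dy":0,"dz":0,"spin":0},{"dx":-3,"dy":0,"dz":0,"spin":0},{"dx":-7,"dy":0,"dz":0,"spin":0},{"dx":-11,"dy":0,"dz":0,"spin":0},{"dx":-12,"dy":0,"dz":0,"spin":0},{"dx":-12,"dy":0,"dz":0,"spin":0}]' 45
python3 - <<'E'
from h import *
p,R,o=tool();print(p,jawyaw(R),o["grip_width"])
c=cam("wrist","w14");dies(c);t=cam("top","t14");dies(t)
go(361.5,298.5,100,36.5)
E
```

```text
time: 19.78
tool_pos: [496.0, 105.9, 162.0]
tcp_rot: [1.109, 1.562, 0.053]
contact_force: [-0.1, 0.1, -0.9]
grip_width: 41.4
[496.01246254 105.85864486 162.01524261] 29.51369847160807 41.418518960016165
die px [277. 205.] xy [495.8 101.1] size [31.9 30.1] ang 29.4
dx 5.80 dy -2.00 dz -23.29 spin -0.122 (or 3.020) j6=-0.46
```

View pics/w14.png

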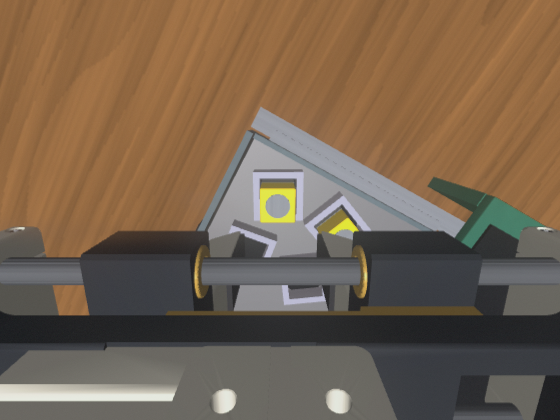

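View pics/t14.png

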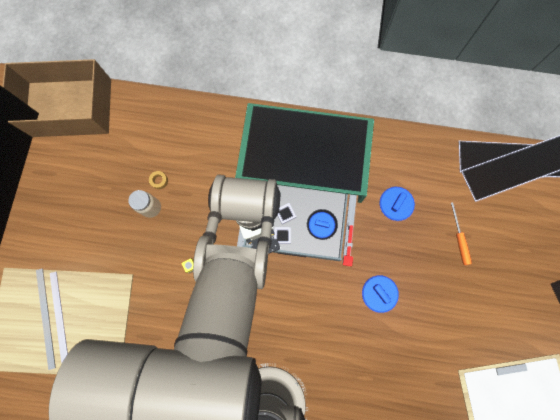

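The second die is seated in B at (277,205). The third is still at top-view (188,265).

```bash
python3 -m crank '[{"dx":0,"dy":-0.5,"dz":-4,"spin":0},{"dx":0,"dy":-1,"dz":-8,"spin":0},{"dx":0,"dy":-2,"dz":-12,"spin":-0.12},{"dx":0,"dy":-2,"dz":-16,"spin":-0.12},{"dx":2,"dy":-2,"dz":-20,"spin":-0.12},{"dx":4,"dy":-2,"dz":-23.3,"spin":-0.12},{"dx":5.8,"dy":-2,"dz":-23.3,"spin":-0.12},{"dx":5.8,"dy":-2,"dz":-23.3,"spin":-0.12},{"dx":5.8,"dy":-2,"dz":-23.3,"spin":-0.12},{"dx":5.8,"dy":-2,"dz":-23.3,"spin":-0.12}]' 60
python3 - <<'E'
from h import *
p,R,o=tool();print(p,jawyaw(R),o["grip_width"])
c=cam("wrist","w15");dies(c)
go(361.5,298.5,24,37)
E
```

```text
time: 20.72
tool_pos: [362.0, 298.0, 100.1]
tcp_rot: [-1.384, 1.57, -2.32]
contact_force: [0.0, -0.1, 0.0]
grip_width: 54.7
[361.96096043 297.96281572 100.07702482] 36.329971448607644 54.697499051110974
die px [280. 219.] xy [360.6 299.5] size [30.3 29.8] ang 36.4
dx 7.66 dy -0.05 dz -0.10 spin -0.012 (or 3.129) j6=-0.11
```

View pics/w15.png

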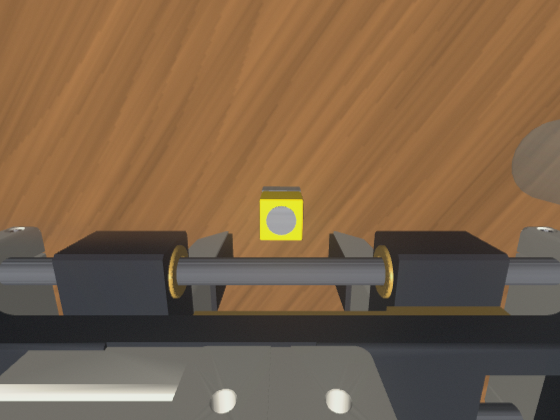

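Die centred at (280,219), angle 36.4°. Down and grip.

```bash
python3 -m crank '[{"dx":2,"dy":0,"dz":-0.15,"spin":0},{"dx":4,"dy":0,"dz":-0.15,"spin":0},{"dx":6,"dy":0,"dz":-0.15,"spin":0},{"dx":7.6,"dy":0,"dz":-0.15,"spin":0},{"dx":7.6,"dy":0,"dz":-0.15,"spin":0},{"dx":7.6,"dy":0,"dz":-0.15,"spin":0}]' 60
python3 -m crank '[{"dx":0,"dy":0,"dz":0,"spin":0},{"dx":0,"dy":0,"dz":0,"spin":0},{"dx":0,"dy":0,"dz":0,"spin":0},{"dx":0,"dy":0,"dz":0,"spin":0},{"dx":0,"dy":0,"dz":0,"spin":0}]' 0
python3 - <<'E'
from h import *
p,R,o=tool();print(p,jawyaw(R),o["grip_width"])
go(495.5,35.5,124,8.4)
E
```

```text
time: 21.27
tool_pos: [361.3, 299.1, 24.5]
tcp_rot: [-1.374, 1.57, -2.312]
contact_force: [0.1, -0.1, 0.1]
grip_width: 55.0
time: 21.68
tool_pos: [361.0, 300.0, 25.0]
tcp_rot: [1.338, 1.569, 0.403]
contact_force: [-0.3, -1.7, 6.0]
grip_width: 32.0
[361.04984799 299.98861315  24.95681281] 36.3899337967778 31.96746250452627
dx -9.90 dy -4.85 dz 29.27 spin 0.489 (or -2.653) j6=-0.10
```

```bash
python3 -m crank '[{"dx":-3,"dy":0,"dz":0,"spin":0},{"dx":-7,"dy":0,"dz":0,"spin":0},{"dx":-9.9,"dy":0,"dz":3,"spin":0},{"dx":-9.9,"dy":-1,"dz":7,"spin":0.1},{"dx":-9.9,"dy":-2,"dz":11,"spin":0.2},{"dx":-9.9,"dy":-3,"dz":15,"spin":0.3},{"dx":-9.9,"dy":-4,"dz":19,"spin":0.4},{"dx":-9.9,"dy":-4.85,"dz":23,"spin":0.48},{"dx":-9.9,"dy":-4.85,"dz":27,"spin":0.48},{"dx":-9.9,"dy":-4.85,"dz":29.3,"spin":0.489},{"dx":-9.9,"dy":-4.85,"dz":29.3,"spin":0.489},{"dx":-9.9,"dy":-4.85,"dz":29.3,"spin":0.489},{"dx":-9.9,"dy":-4.85,"dz":29.3,"spin":0.489}]' 0
python3 - <<'E'
from h import *
p,R,o=tool();print(p,jawyaw(R),o["grip_width"])
c=cam("wrist","w16");held(c,27)
go(495.5,35.5,66,8.4)
E
```

```text
time: 22.77
tool_pos: [494.3, 35.6, 122.6]
tcp_rot: [-1.915, 1.568, 2.944]
contact_force: [-0.6, 0.2, -3.9]
grip_width: 31.8
[494.27905194  35.62678305 122.60032919] 8.3618747406612 31.806456463537135
edge 248 267 [-27.  -15.6  -1.2]
edge 314 267 [-27.   16.4  -1.2]
edge 280 241 [-27.    0.  -14.8]
edge 280 299 [-27.   0.  16.]
dx 5.68 dy 0.13 dz 0.08 spin 0.000 (or -3.141) j6=-0.23
```

View pics/w16.png

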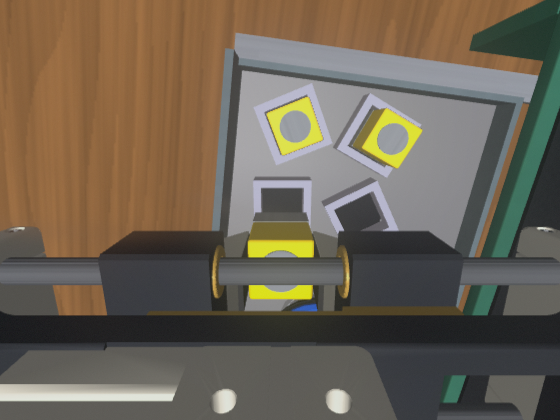

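```bash
python3 -m crank '[{"dx":2,"dy":0.08,"dz":0.02,"spin":0},{"dx":4,"dy":0.08,"dz":0.02,"spin":0},{"dx":5.7,"dy":0.08,"dz":0.02,"spin":0},{"dx":5.7,"dy":0.08,"dz":0.02,"spin":0},{"dx":6.2,"dy":0.08,"dz":0.02,"spin":0},{"dx":6.6,"dy":0.08,"dz":0.02,"spin":0},{"dx":7,"dy":0.08,"dz":0.02,"spin":0},{"dx":7.3,"dy":0.08,"dz":0.02,"spin":0},{"dx":7.3,"dy":0.08,"dz":0.02,"spin":0}]' 0
```

```text
time: 23.57
tool_pos: [496.1, 35.1, 50.1]
tcp_rot: [-1.287, 1.571, -2.712]
contact_force: [-1.1, 0.8, -3.6]
grip_width: 31.9
```

```bash
python3 -m crank '[{"dx":0.4,"dy":0,"dz":0,"spin":0},{"dx":0.8,"dy":0,"dz":0,"spin":0},{"dx":1.1,"dy":0,"dz":0,"spin":0},{"dx":1.15,"dy":0,"dz":0,"spin":0},{"dx":1.15,"dy":0,"dz":0,"spin":0}]' 0
python3 -m crank '[{"dx":0,"dy":0,"dz":0,"spin":0},{"dx":0,"dy":0,"dz":0,"spin":0},{"dx":0,"dy":0,"dz":0,"spin":0},{"dx":-3,"dy":0,"dz":0,"spin":0},{"dx":-7,"dy":0,"dz":0,"spin":0},{"dx":-11,"dy":0,"dz":4,"spin":0},{"dx":-13,"dy":0,"dz":4,"spin":0},{"dx":-13,"dy":0,"dz":4,"spin":0},{"dx":-13,"dy":0,"dz":4,"spin":0}]' 45
python3 - <<'E'
from h import *
p,R,o=tool();print(p,jawyaw(R),o["grip_width"])
c=cam("wrist","w17")
hsv=cv2.cvtColor(c["im"],cv2.COLOR_BGR2HSV);m=cv2.inRange(hsv,(22,120,225),(38,255,255))
for k in cv2.findContours(m,cv2.RETR_EXTERNAL,cv2.CHAIN_APPROX_NONE)[0]:
    if cv2.contourArea(k)>150:
        w=np.array([onz(c,u,v,66)[:2] for u,v in k[:,0].astype(float)],np.float32)
        r=cv2.minAreaRect(w);print(np.round(r[0],1),np.round(r[1],1),round(r[2]%90,1))
cam("side","s17")
E
```

```text
time: 23.98
tool_pos: [496.2, 35.0, 38.9]
tcp_rot: [-0.263, 1.571, -1.688]
contact_force: [-1.6, -1.0, 1.7]
grip_width: 31.8
time: 24.73
tool_pos: [503.2, -5.2, 170.4]
tcp_rot: [1.273, 1.566, -0.153]
contact_force: [-0.9, -0.4, -0.6]
grip_width: 41.3
[503.20156467  -5.20953208 170.3962881 ] 8.288642710796546 41.30710327797732
[495.8  34.7] [30.1 28.9] 8.3
[563.5 106. ] [29.1 29.8] 69.3
[493.8 104.3] [29.8 29.4] 29.3
```

View pics/w17.png

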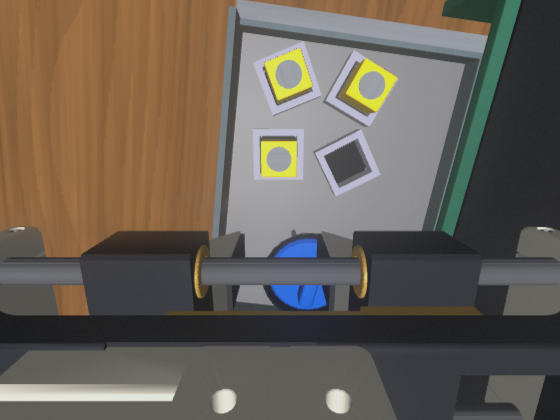

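View pics/s17.png

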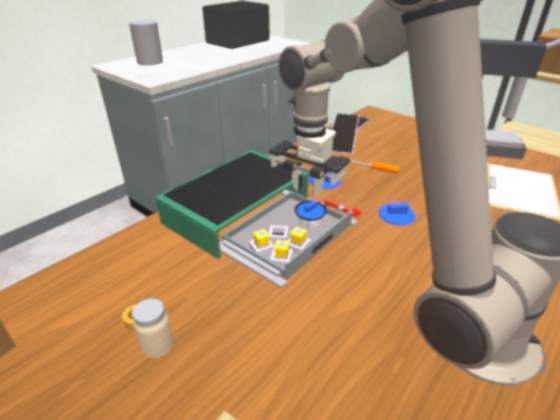

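All three dies sit in pockets A, B and C; their tops at z=66 match the pocket centres within 1.2 mm. The lid is down. Now the lever pad.

Run:
```python
from h import *
go(455,-190,140,2)
```

```text
dx 2.79 dy -7.29 dz 17.71 spin 0.111 (or -3.031) j6=-0.31
```

```bash
python3 -m crank '[{"dx":0,"dy":-2,"dz":4,"spin":0},{"dx":0,"dy":-4,"dz":8,"spin":0.05},{"dx":0,"dy":-6,"dz":12,"spin":0.11},{"dx":1,"dy":-7.3,"dz":16,"spin":0.11},{"dx":2.8,"dy":-7.3,"dz":17.7,"spin":0.11},{"dx":2.8,"dy":-7.3,"dz":17.7,"spin":0.11},{"dx":2.8,"dy":-7.3,"dz":17.7,"spin":0.11},{"dx":2.8,"dy":-7.3,"dz":17.7,"spin":0.11},{"dx":2.8,"dy":-7.3,"dz":17.7,"spin":0.11}]' 0
python3 - <<'E'
from h import *
p,R,o=tool();print(p,jawyaw(R),o["grip_width"])
c=cam("wrist","w18")
hsv=cv2.cvtColor(c["im"],cv2.COLOR_BGR2HSV);m=cv2.inRange(hsv,(0,150,150),(6,255,255))|cv2.inRange(hsv,(174,150,150),(180,255,255))
for k in cv2.findContours(m,cv2.RETR_EXTERNAL,cv2.CHAIN_APPROX_NONE)[0]:
    if cv2.contourArea(k)>150:
        print(k[:,0].min(0),k[:,0].max(0))
        w=np.array([onz(c,u,v,46)[:2] for u,v in k[:,0].astype(float)],np.float32)
        r=cv2.minAreaRect(w);print(np.round(r[0],1),np.round(r[1],1),round(r[2]%90,1))
E
```

```text
time: 25.58
tool_pos: [455.7, -188.9, 140.6]
tcp_rot: [-2.448, 1.57, 2.302]
contact_force: [0.3, 0.2, -0.2]
grip_width: 0.5
[ 455.69355059 -188.905035    140.58281766] 2.1523522438841582 0.5361530531947455
[334 182] [394 194]
[ 527.9 -169.6] [52.8 10.1] 1.0
[255 172] [321 202]
[ 461.7 -171.5] [57.8 26.5] 2.2
```

View pics/w18.png

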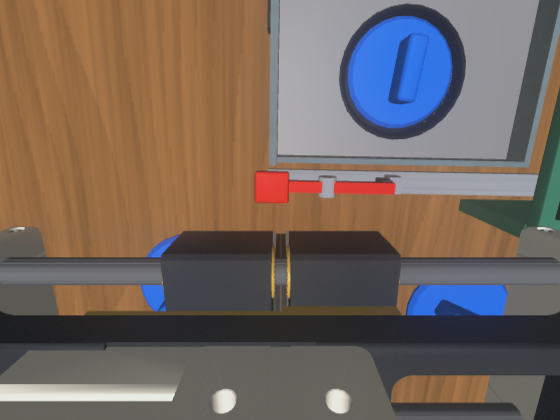

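The pad is at (272,187), the tray's side edge at v≈165 and the lid at (402,72).

Run:
```python
from h import *
c=cam("wrist")
for u,v,z in((256,172,46),(289,202,46),(272,187,46),(272,166,60),(270,163,60)):print(u,v,onz(c,u,v,z).round(1))
P=onz(c,272,187,46);go(P[0],P[1]-1,60,2.1)
```

```text
256 172 [ 433.9 -159.4   46. ]
289 202 [ 463.5 -184.9   46. ]
272 187 [ 448.1 -172.    46. ]
272 166 [ 447.9 -152.    60. ]
270 163 [ 446.2 -149.7   60. ]
dx 8.10 dy -0.73 dz -1.63 spin 0.001 (or -3.140) j6=-0.59
```

```bash
python3 -m crank '[{"dx":3,"dy":-0.75,"dz":-1.6,"spin":0},{"dx":6,"dy":-0.75,"dz":-1.6,"spin":0},{"dx":8.1,"dy":-0.75,"dz":-1.6,"spin":0},{"dx":8.1,"dy":-0.75,"dz":-1.6,"spin":0},{"dx":8.1,"dy":-0.75,"dz":-1.6,"spin":0}]' 0
python3 -m crank '[{"dx":0.4,"dy":0,"dz":0,"spin":0},{"dx":0.8,"dy":0,"dz":0,"spin":0},{"dx":1.2,"dy":0,"dz":0,"spin":0},{"dx":1.6,"dy":0,"dz":0,"spin":0},{"dx":1.6,"dy":0,"dz":0,"spin":0}]' 0
```

```text
time: 26.1
tool_pos: [447.5, -173.7, 59.7]
tcp_rot: [-2.101, 1.569, 2.649]
contact_force: [0.2, 0.2, -0.2]
grip_width: 0.6
time: 26.52
tool_pos: [447.5, -174.8, 43.8]
tcp_rot: [0.246, 1.57, -1.289]
contact_force: [-1.8, -0.9, 2.0]
grip_width: 0.1
```

Contact at about 45 mm, 2 N. Pressing on to the stop.

```bash
python3 -m crank '[{"dx":0.3,"dy":0,"dz":0,"spin":0},{"dx":0.6,"dy":0,"dz":0,"spin":0},{"dx":0.9,"dy":0,"dz":0,"spin":0},{"dx":1.2,"dy":0,"dz":0,"spin":0},{"dx":1.2,"dy":0,"dz":0,"spin":0}]' 0
python3 -m crank '[{"dx":0.15,"dy":0,"dz":0,"spin":0},{"dx":0.25,"dy":0,"dz":0,"spin":0},{"dx":0.25,"dy":0,"dz":0,"spin":0},{"dx":0.25,"dy":0,"dz":0,"spin":0}]' 0
```

```text
time: 26.93
tool_pos: [446.9, -174.7, 32.0]
tcp_rot: [-1.521, 1.57, -3.056]
contact_force: [-6.5, -0.5, 10.1]
grip_width: 0.5
time: 27.27
tool_pos: [448.3, -174.9, 31.3]
tcp_rot: [1.067, 1.568, -0.467]
contact_force: [-5.3, 2.9, 23.6]
grip_width: 0.4
```

The lever is at its stop (31 mm, 24 N). Lifting and checking before the push.

```bash
python3 -m crank '[{"dx":-3,"dy":0,"dz":0,"spin":0},{"dx":-6,"dy":0,"dz":0,"spin":0},{"dx":-9.5,"dy":0,"dz":0,"spin":0},{"dx":-9.5,"dy":0,"dz":3,"spin":0},{"dx":-9.5,"dy":0,"dz":3,"spin":0}]' 0
python3 - <<'E'
from h import *
p,R,o=tool();print(p,jawyaw(R),o["joint_positions"].round(2))
c=cam("wrist","w19");t=cam("top","t19")
go(385,0,130,-88)
E
```

```text
time: 27.68
tool_pos: [450.9, -208.5, 126.7]
tcp_rot: [0.828, 1.562, -0.707]
contact_force: [-0.1, -0.6, -0.3]
grip_width: 0.2
[ 450.86252707 -208.52791947  126.65961619] 2.031512054698964 [-0.59  0.4   1.75 -0.    0.99 -0.62]
dx -0.59 dy -5.65 dz -20.71 spin 1.570 (or -1.571) j6=-0.62
```

View pics/w19.png

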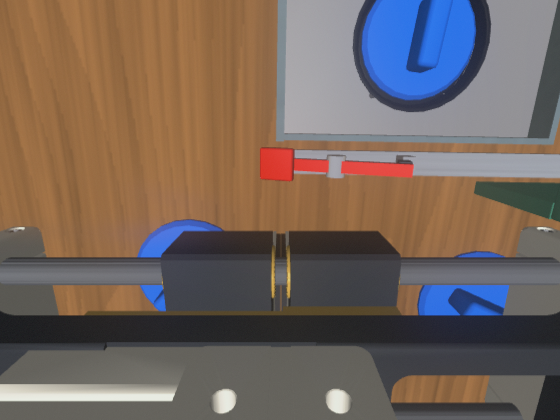

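View pics/t19.png

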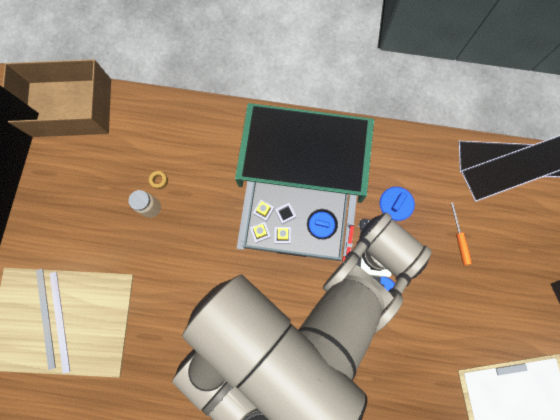

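Top view: dies at (263,209), (260,232), (283,234), lid (322,224), and the jar, ring and driver are where they were. Now go in front of the tray's panel.

```bash
python3 -m crank '[{"dx":-1,"dy":-2,"dz":-4,"spin":0.12},{"dx":-1,"dy":-4,"dz":-8,"spin":0.24},{"dx":-1,"dy":-5.6,"dz":-12,"spin":0.36},{"dx":-1,"dy":-5.6,"dz":-16,"spin":0.48},{"dx":-1,"dy":-5.6,"dz":-20.7,"spin":0.6},{"dx":-0.6,"dy":-5.6,"dz":-20.7,"spin":1.57},{"dx":-0.6,"dy":-5.6,"dz":-20.7,"spin":1.57},{"dx":-0.6,"dy":-5.6,"dz":-20.7,"spin":1.57},{"dx":-0.6,"dy":-5.6,"dz":-20.7,"spin":1.57},{"dx":-0.6,"dy":-5.6,"dz":-20.7,"spin":1.57},{"dx":-0.6,"dy":-5.6,"dz":-20.7,"spin":1.57},{"dx":-0.6,"dy":-5.6,"dz":-20.7,"spin":1.57},{"dx":-0.6,"dy":-5.6,"dz":-20.7,"spin":1.57},{"dx":-0.6,"dy":-5.6,"dz":-20.7,"spin":1.57},{"dx":-0.6,"dy":-5.6,"dz":-20.7,"spin":1.57},{"dx":-0.6,"dy":-5.6,"dz":-20.7,"spin":1.57}]' 0
python3 - <<'E'
from h import *
p,R,o=tool();print(p,jawyaw(R),o["joint_positions"].round(2))
c=cam("wrist","w20");go(385,0,45,-89)
E
```

```text
time: 29.12
tool_pos: [384.7, 0.7, 129.8]
tcp_rot: [-0.286, 1.57, 2.896]
contact_force: [-1.1, 1.4, 0.1]
grip_width: 0.2
[384.73524197   0.65184973 129.77630648] -87.67977391597445 [-0.2   0.21  2.02  0.    0.91  1.33]
dx 8.49 dy 0.06 dz -0.02 spin 0.022 (or -3.119) j6=1.33
```

View pics/w20.png

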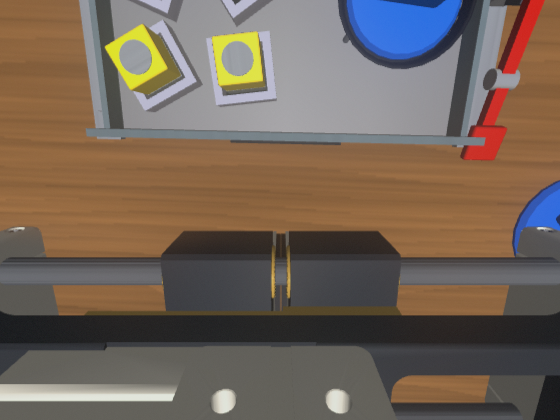

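The panel's top edge is at v≈137 from u=88 to 484, with fingers at u≈281, close to its middle. Down, then push.

```bash
python3 - <<'E'
from h import *
c=cam("wrist")
for u,v in((88,135),(484,142),(286,138)):print(onz(c,u,v,60).round(1))
E
python3 -m crank '[{"dx":3,"dy":0,"dz":0,"spin":0},{"dx":6,"dy":0,"dz":0,"spin":0},{"dx":8.4,"dy":0,"dz":0,"spin":0},{"dx":8.4,"dy":0,"dz":0,"spin":0},{"dx":8.4,"dy":0,"dz":0,"spin":0}]' 0
python3 -m crank '[{"dx":0,"dy":0,"dz":-0.8,"spin":0},{"dx":0,"dy":0,"dz":-1.6,"spin":0},{"dx":0,"dy":0,"dz":-2.4,"spin":0},{"dx":0,"dy":0,"dz":-3,"spin":0},{"dx":0,"dy":0,"dz":-3.5,"spin":0},{"dx":0,"dy":0,"dz":-4,"spin":0},{"dx":0,"dy":0,"dz":-4.5,"spin":0},{"dx":0,"dy":0,"dz":-5,"spin":0},{"dx":0,"dy":0,"dz":-5,"spin":0}]' 0
```

```text
[441.3 146.8  60. ]
[ 448.2 -151.2   60. ]
[445.1  -1.7  60. ]
time: 29.63
tool_pos: [384.4, 0.5, 45.8]
tcp_rot: [-0.215, 1.568, 2.964]
contact_force: [-0.4, -0.2, -0.1]
grip_width: 0.5
time: 30.38
tool_pos: [434.8, 2.3, 45.9]
tcp_rot: [-0.139, 1.569, 3.04]
contact_force: [-1.7, -0.4, -0.0]
grip_width: 0.9
```

```bash
python3 -m crank '[{"dx":0,"dy":0,"dz":-0.5,"spin":0},{"dx":0,"dy":0,"dz":-1,"spin":0},{"dx":0,"dy":0,"dz":-1.5,"spin":0},{"dx":0,"dy":0,"dz":-2,"spin":0},{"dx":0,"dy":0,"dz":-2.5,"spin":0},{"dx":0,"dy":0,"dz":-3,"spin":0},{"dx":0,"dy":0,"dz":-3,"spin":0}]' 0
```

```text
time: 30.97
tool_pos: [464.8, 3.1, 45.9]
tcp_rot: [0.052, 1.569, -3.053]
contact_force: [-2.1, -1.3, 0.1]
grip_width: 0.3
```

```bash
python3 - <<'E'
from h import *
cam("wrist","w21")
E
python3 -m crank '[{"dx":0,"dy":0,"dz":-0.7,"spin":0},{"dx":0,"dy":0,"dz":-1.4,"spin":0},{"dx":0,"dy":0,"dz":-2.1,"spin":0},{"dx":0,"dy":0,"dz":-2.8,"spin":0},{"dx":0,"dy":0,"dz":-3.5,"spin":0},{"dx":0,"dy":0,"dz":-4.2,"spin":0},{"dx":0,"dy":0,"dz":-4.9,"spin":0},{"dx":0,"dy":0,"dz":-5.6,"spin":0}]' 0
```

```text
time: 31.68
tool_pos: [519.3, 4.7, 45.7]
tcp_rot: [0.157, 1.566, -2.948]
contact_force: [-6.8, -5.2, 1.8]
grip_width: 0.3
```

View pics/w21.png

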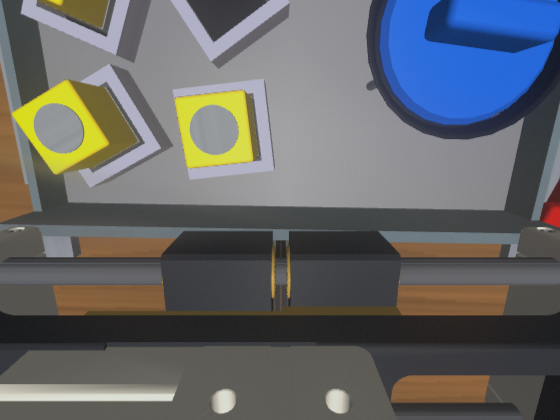

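The tray slides at about 7 N with the dies and lid in place. Carrying on.

```bash
python3 -m crank '[{"dx":0,"dy":0,"dz":-0.7,"spin":0},{"dx":0,"dy":0,"dz":-1.4,"spin":0},{"dx":0,"dy":0,"dz":-2.1,"spin":0},{"dx":0,"dy":0,"dz":-2.8,"spin":0},{"dx":0,"dy":0,"dz":-3.5,"spin":0},{"dx":0,"dy":0,"dz":-4.2,"spin":0},{"dx":0,"dy":0,"dz":-4.9,"spin":0},{"dx":0,"dy":0,"dz":-5.6,"spin":0}]' 0
python3 -m crank '[{"dx":0,"dy":0,"dz":-0.6,"spin":0},{"dx":0,"dy":0,"dz":-1.2,"spin":0},{"dx":0,"dy":0,"dz":-1.8,"spin":0},{"dx":0,"dy":0,"dz":-2.4,"spin":0},{"dx":0,"dy":0,"dz":-3,"spin":0},{"dx":0,"dy":0,"dz":-3.5,"spin":0}]' 0
```

```text
time: 32.35
tool_pos: [575.2, 6.4, 45.6]
tcp_rot: [0.207, 1.566, -2.897]
contact_force: [-6.6, -6.0, 1.2]
grip_width: 0.4
time: 32.85
tool_pos: [610.5, 7.7, 45.5]
tcp_rot: [0.253, 1.566, -2.852]
contact_force: [-6.4, -5.6, 0.9]
grip_width: 0.8
```

```bash
python3 -m crank '[{"dx":0,"dy":0,"dz":-0.5,"spin":0},{"dx":0,"dy":0,"dz":-1,"spin":0},{"dx":0,"dy":0,"dz":-1.4,"spin":0},{"dx":0,"dy":0,"dz":-1.4,"spin":0}]' 0
python3 -m crank '[{"dx":0,"dy":0,"dz":-0.3,"spin":0},{"dx":0,"dy":0,"dz":-0.6,"spin":0},{"dx":0,"dy":0,"dz":-0.6,"spin":0}]' 0
```

```text
time: 33.18
tool_pos: [625.6, 8.5, 45.6]
tcp_rot: [0.273, 1.569, -2.832]
contact_force: [-2.8, -2.3, -0.8]
grip_width: 0.4
time: 33.43
tool_pos: [627.2, 8.8, 45.6]
tcp_rot: [0.02, 1.56, -3.085]
contact_force: [-19.4, -5.8, 10.5]
grip_width: 0.4
```

```bash
python3 -m crank '[{"dx":0,"dy":0,"dz":-0.3,"spin":0},{"dx":0,"dy":0,"dz":-0.3,"spin":0},{"dx":0,"dy":0,"dz":-0.3,"spin":0}]' 0
python3 -m crank '[{"dx":0,"dy":0,"dz":2,"spin":0},{"dx":0,"dy":0,"dz":5,"spin":0},{"dx":-2,"dy":0,"dz":9,"spin":0},{"dx":-6,"dy":0,"dz":14,"spin":0},{"dx":-10,"dy":0,"dz":18,"spin":0},{"dx":-10,"dy":0,"dz":18,"spin":0},{"dx":-10,"dy":0,"dz":18,"spin":0},{"dx":-10,"dy":0,"dz":18,"spin":0}]' 0
python3 - <<'E'
from h import *
p,R,o=tool();print(p,o["contact_force"])
cam("wrist","w22");cam("side","s22");cam("top","t22")
E
```

```text
time: 33.68
tool_pos: [627.0, 8.8, 45.6]
tcp_rot: [0.002, 1.553, -3.104]
contact_force: [-30.3, -6.9, 17.4]
grip_width: 0.3
time: 34.35
tool_pos: [455.8, 3.0, 148.3]
tcp_rot: [3.005, 1.565, -0.1]
contact_force: [0.5, 0.7, 0.2]
grip_width: 0.4
[455.77808402   2.99185584 148.28229907] [0.51912442 0.69223513 0.1702495 ]
```

View pics/w22.png

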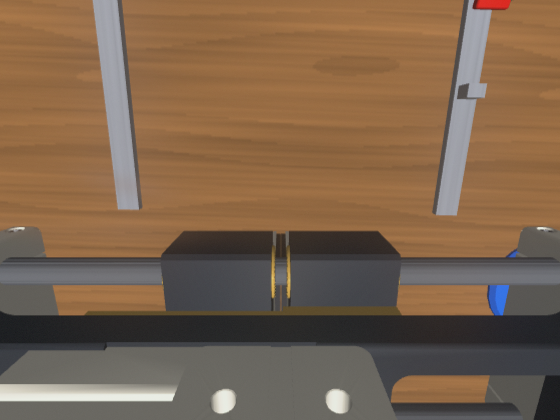

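View pics/s22.png

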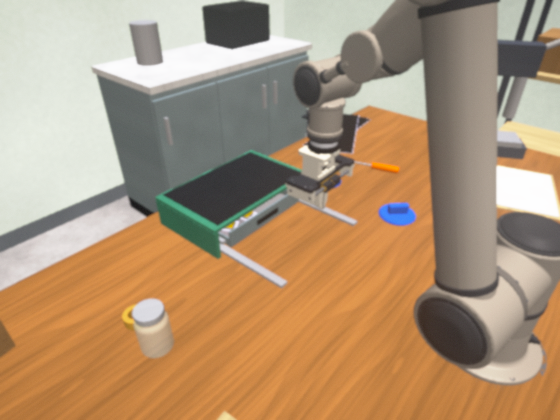

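View pics/t22.png

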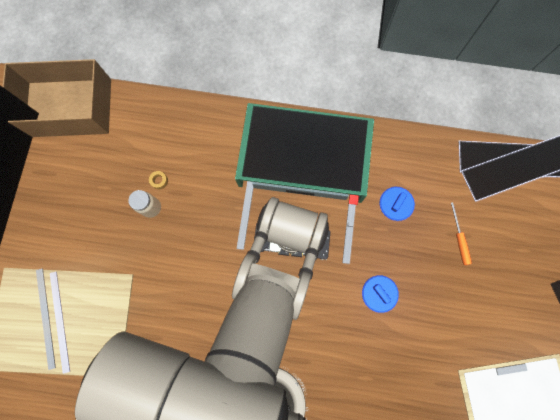

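Tray in, stopped hard at 30 N. I'll check the travel by measuring the panel's edge and lever pad again from the same relative viewpoint.

```bash
python3 -m crank '[{"dx":0,"dy":0,"dz":-4,"spin":0},{"dx":0,"dy":0,"dz":-8,"spin":0},{"dx":0,"dy":0,"dz":-11,"spin":0},{"dx":0,"dy":0,"dz":-11,"spin":0},{"dx":0,"dy":0,"dz":-11,"spin":0}]' 0
python3 - <<'E'
from h import *
p,R,o=tool();print(p)
c=cam("wrist","w23")
hsv=cv2.cvtColor(c["im"],cv2.COLOR_BGR2HSV);m=cv2.inRange(hsv,(0,150,150),(6,255,255))|cv2.inRange(hsv,(174,150,150),(180,255,255))
for k in cv2.findContours(m,cv2.RETR_EXTERNAL,cv2.CHAIN_APPROX_NONE)[0]:
    if cv2.contourArea(k)>150:
        b=cv2.boundingRect(k);print(b,[onz(c,b[0]+b[2]/2,v,31).round(1) for v in (b[1],b[1]+b[3])])
E
```

```text
time: 34.92
tool_pos: [566.0, 7.2, 143.6]
tcp_rot: [-0.174, 1.568, 3.005]
contact_force: [-0.5, 0.6, 0.3]
grip_width: -0.0
[565.96091835   7.16676464 143.59867423]
(461, 124, 36, 18) [array([ 643.2, -165.8,   31. ]), array([ 627.7, -169.1,   31. ])]
```

View pics/w23.png

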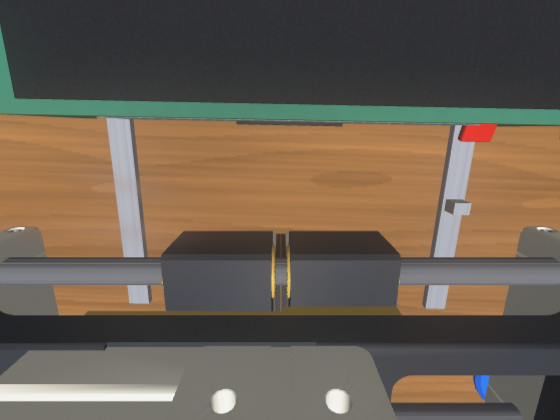

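```bash
python3 - <<'E'
from h import *
p,R,o=tool(); c=cam("wrist"); M=np.linalg.inv(c["V"]); T=np.eye(4);T[:3,:3]=R;T[:3,3]=p; mount=np.linalg.inv(T)@M
def setpose(p,yaw):
    a=np.radians(yaw);y=np.array([np.cos(a),np.sin(a),0]);x=np.array([0,0,-1.]);T=np.eye(4);T[:3,0]=x;T[:3,1]=y;T[:3,2]=np.cross(x,y);T[:3,3]=p
    return dict(c,V=np.linalg.inv(T@mount))
for f,cc in (("w20",setpose([384.735,.652,129.776],-87.68)),("w23",setpose([565.961,7.167,143.599],jawyaw(R)))):
    im=cv2.imread(f"pics/{f}.png");hsv=cv2.cvtColor(im,cv2.COLOR_BGR2HSV);m=cv2.inRange(hsv,(0,150,120),(6,255,255))|cv2.inRange(hsv,(174,150,120),(180,255,255))
    k=max(cv2.findContours(m,cv2.RETR_EXTERNAL,cv2.CHAIN_APPROX_NONE)[0],key=cv2.contourArea);pts=k[:,0]
    lo=pts[pts[:,1]>=pts[:,1].max()-1].mean(0);print(f,lo,onz(cc,*lo,30).round(1))
# top camera cross-check before push/after
E
python3 - <<'E'
import cv2,numpy as np
import sys;sys.path.insert(0,'.')
E
python3 - <<'E'
import cv2
a=cv2.imread("pics/w20.png")[100:180,430:530];b=cv2.imread("pics/w23.png")[100:180,430:530]
cv2.imwrite("pics/cmp.png",cv2.resize(cv2.hconcat([a,b]),None,fx=4,fy=4,interpolation=cv2.INTER_NEAREST))
E
```

```text
w20 [478.5    158.9375] [ 433.3 -169.7   30. ]
w23 [475.5 140.5] [ 629.2 -166.5   30. ]
```

View pics/cmp.png

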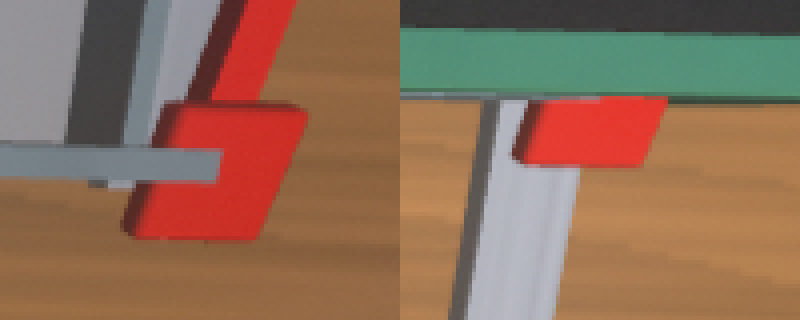

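Run:
```python
import cv2
a=cv2.imread("pics/w20.png")[105:165,220:350];b=cv2.imread("pics/w23.png")[95:155,220:350]
cv2.imwrite("pics/cmp2.png",cv2.resize(cv2.vconcat([a,b]),None,fx=5,fy=5,interpolation=cv2.INTER_NEAREST))
```

```text
(no output)
```

View pics/cmp2.png

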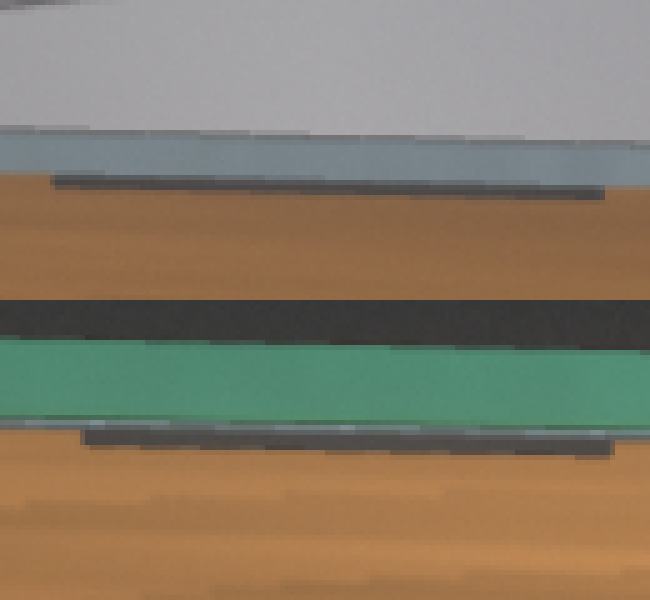

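Run:
```python
from h import *
p,R,o=tool(); c=cam("wrist"); M=np.linalg.inv(c["V"]); T=np.eye(4);T[:3,:3]=R;T[:3,3]=p; mount=np.linalg.inv(T)@M
def setpose(p,yaw):
    a=np.radians(yaw);y=np.array([np.cos(a),np.sin(a),0]);x=np.array([0,0,-1.]);T=np.eye(4);T[:3,0]=x;T[:3,1]=y;T[:3,2]=np.cross(x,y);T[:3,3]=p
    return dict(c,V=np.linalg.inv(T@mount))
A=setpose([384.735,.652,129.776],-87.68);B=dict(c)
print(p)
for va,vb,z in((141,121.4,60),(143.8,125.6,38)):
    a=onz(A,285,va,z);b=onz(B,288,vb,z);print(a.round(1),b.round(1),(b-a)[0])
```

```text
[564.159762     7.15249704 144.48888415]
[442.8  -1.   60. ] [636.6   3.4  60. ] 193.75321990112167
[439.7  -1.4  38. ] [633.5   2.7  38. ] 193.83845965636073
```

Run:
```python
from h import *
P=[];Q=[]
for i in range(12):
    c=cam("wrist");P.append(tool()[0]);Q.append([onz(c,288,119.8,100)[0],onz(c,288,121.4,60)[0],onz(c,288,125.6,38)[0]])
print(np.mean(P,0),np.std(P,0),np.mean(Q,0))
t=cam("top")
import cv2
a=cv2.imread("pics/t0x.png")
cv2.imwrite("pics/tt.png",cv2.resize(cv2.vconcat([cv2.imread("pics/top0.png")[150:270,230:370],t["im"][150:270,230:370]]),None,fx=2.4,fy=2.4*1,interpolation=cv2.INTER_CUBIC))
```

```text
[564.71521505   6.94634092 146.31682944] [0.32393871 0.04218472 0.29373871] [637.50334676 637.37774044 634.35583226][ WARN:0@7.562] global loadsave.cpp:275 findDecoder imread_('pics/t0x.png'): can't open/read file: check file path/integrity
```

View pics/tt.png

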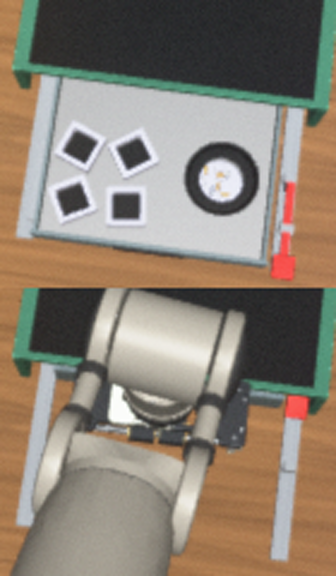

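The panel's outer face (x=637.4) is flush with the cabinet front (x=637.5), which together with the hard stop says the tray is home. The arm is clear, so I'm handing in.

Run:
```python
from plant import bot,sensors
o=sensors.get_obs();print(o["time"],o["contact_force"].round(1));print(bot.close_job())
```

```text
35.7167 [ 0.2  0.4 -0.6]
the job is handed in; nothing more can be done
None
```

The job is handed in at about 36 s of robot time. I pressed the small blue lid onto the tub and seated the three dies that were on the bench in three of the pockets. I then pressed the lever to its stop and pushed the tray home.

**Dies and lid:** Before the push, all die tops were within about 1.2 mm of their pocket centres and their undersides were at about 14 mm. The lid went down to the seated height, bottomed out at 25 N and looked level. Once the tray was inside I could not see the dies and lid clearly enough to check them again.

**Tray:** It stopped solid at 30 N, with its front panel flush with the cabinet front to within about 0.1 mm.

**Bystanders:** The last top view showed the jar, ring and driver in place.

**One check disagreed:** Camera measurements of the tray's travel gave 194–196 mm where 200 mm was expected. I put this down to pose noise and the tray's free play, and trusted the flush front and the hard stop.

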